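# Make up two arbor kits on their storage posts

### The job

Make up the two kits for the next milling job by slipping the parts over the pins, flat one on another, without turning them over. On the blue post put the steel collar at the bottom, then the dark toothed cutter, then the brass collar on top; on the green post put the yellow gear at the bottom and the red sleeve on top. Leave the lathe centre, the tool holder and the orange jar standing where they are.

Things in the scene. Friction and masses are not known exactly. Their poses are not given: they have to be found in the camera images.
- steel_collar: Bright bare-steel (silver) plain ring lying flat, outside diameter 50 mm, 20 mm tall, bore 28 mm, about 0.2 kg. Origin: centre of the underside, z axis up along the bore.
- cutter: Dark grey milling cutter lying flat: a ring with 16 teeth, 58 mm over the teeth, 14 mm thick, bore 28 mm, about 0.16 kg. Origin: centre of the underside, z axis up along the bore.
- brass_collar: Brass (gold-coloured) plain ring lying flat, outside diameter 44 mm, 16 mm tall, bore 28 mm, about 0.11 kg. Origin: centre of the underside, z axis up along the bore.
- gear: Yellow plastic gear lying flat: a ring with 20 teeth, 58 mm over the teeth, 14 mm thick, bore 28 mm, about 0.06 kg. Origin: centre of the underside, z axis up along the bore.
- red_sleeve: Red plastic plain ring lying flat, outside diameter 48 mm, 24 mm tall, bore 28 mm, about 0.06 kg. Origin: centre of the underside, z axis up along the bore.
- blue_post: Fixed storage post with a blue base: round base 80 mm across and 12 mm thick, on it an upright plain steel pin of 20 mm diameter, its top 64 mm above the table, the last 8 mm tapering to 10 mm diameter. Parts slip over the pin with 4 mm of play all round and rest on the base or on one another. Origin: centre of the base's underside, z up along the pin.
- green_post: Fixed storage post with a green base, otherwise just like the blue one: base 80 mm across and 12 mm thick, pin 20 mm in diameter with its top 64 mm above the table, the last 8 mm tapering to 10 mm. Origin: centre of the base's underside, z up along the pin.
- cone_centre: Bystander: lathe centre standing on its wide end, a smooth dark steel cone 62 mm across at the foot that narrows to an upright bright shank 26 mm in diameter, 85 mm tall, 0.5 kg, loose. Origin: centre of the underside.
- tool_holder: Bystander: grey collet tool holder standing upright, 48 mm across at the foot, with a thin brass-coloured shank on top, 84 mm tall, 0.4 kg, loose. Origin: centre of the underside.
- paste_jar: Bystander: closed orange jar with a white cap, 56 mm in diameter, 60 mm tall, 0.2 kg, loose. Origin: centre of the underside.
There are look-alikes about, which are no part of the job. What is shaped like the brass_collar but purple or turquoise is not meant.

How it is judged:
By the outcome, as a careful person would: the job done as asked, in the order asked, and still so for the second after the job is handed in, with the robot touching nothing.
It also fails if it takes over 112 s, if anything falls off the work surface, if the arm or the gripper's body presses on something with over 40 N, if the wrist force passes 120 N, or if a joint passes its speed limit or range.

### The arm

A 6-joint arm with a two-finger parallel gripper is mounted at the origin on the work surface. World frame = base frame: x ahead of the robot, y to its left, z up, the work surface at z = 0. Lengths are in m, angles in rad, forces in N, time in s.
With the tool pointing down it reaches from about 0.275 to 0.75 m from the base axis. Payload 10.2 kg.
Tool frame: the origin (TCP) lies on the centre line of the jaws, within the pads' length; the fingertips stand ahead of it and the grasp point (between the pads) lies 6 mm ahead of it (bot.tip_reach is the z of the fingertips in the tool frame, in m); z points along the fingers, y is the direction in which the jaws open and shut (so a half turn about z gives the same grasp; the last joint's range is limited). The gripper opens to 85 mm and grips with 20 to 120 N. Pads are 22 mm wide; open, the fingers measure 114 mm over their backs; the gripper's body (76 mm by 85 mm) begins 54 mm behind the grasp point. The pads swing forward as they close: fully open they stand 13 mm farther back than shut.
Start: joints at [-1.476, 0.313, 1.498, -0, 1.331, -0.223], TCP at [0.164, -0.499, 0.256] pointing down, gripper open.
Joint ranges: [-2.94, 2.94], [-0.97, 2.17], [0.19, 2.56], [-1.23, 4.37], [0.02, 3.11], [-2.88, 2.88]. Speed limits (rad/s): [2.39, 2.39, 3.01, 3.14, 3.14, 3.14].

### API

Orientations are given as a rotation vector (axis times angle).
In Python, from plant import bot, optics gives the robot as it stands. The module is installed in compiled form; this text tells all that it offers.
- The arm moves only by the shell command python3 -m creep 'ROWS' [FORCE]. ROWS is JSON, a list of rows, each an object of numbers: "x", "y", "z": the shift along the tool's x, y, z in mm; "rx", "ry", "rz": the turn, a rotation vector about the tool's x, y, z in rad; "gripper": the finger opening in mm, from 0 to 85.4. A call has 1 to 10 rows; each row shifts and turns the pose as measured when the row begins, along the tool's axes as they then stand; what a row does not reach is not made up. A row lasts 1/12 s, in which the tool goes at most 41.7 mm and 7.16 degrees, less where a joint would pass 70% of its speed; a pose out of reach is approached as far as the arm can. A call is refused whole if a number of a shift passes 41.7 or a number of a turn 0.125, either way. A call with a gripper value outside its range is refused whole. The fingers move at their own pace and stop on an object; FORCE is the grip in N (left out, the last holds). Time passes only in rows, so rows that do not move let the fingers close. It gives the time, the measured TCP pose, the force and the opening at its end, in the units of the state.
- bot.observe(): the state, without advancing time (a new reading comes with each control period).
- optics.camera(name): name is "scene" or "top"; returns the picture (400x640x3 uint8, red, green, blue); there is no depth.
- optics.camera_model(name): a dict with "intrinsics" (3x3 intrinsics, pixels), "R" (3x3) and "t" (3): a world point X has camera coordinates R X + t. Camera axes: x right, y down, z forward; pixel columns grow to the right and rows downward; lengths in m; the calibration is good to about 2 mm. A picture is of the moment at which its call begins. camera_model takes no time and is no camera call.
- bot.job_done(): hands the job in, once; it reports no verdict.
The state is a dict: "time_s": time; "qpos": joint angles; "dq": joint speeds; "effort": joint torques, N m; "tcp_pos": TCP position; "eef_rot": TCP orientation; "ft_force": force on the tool from outside, world axes, zero at the start; "torque": the same for the moment, N m; "grip_width": finger opening in m.
Only numpy, scipy, OpenCV 4.12 (cv2) and the standard library are available. Lean on these libraries where they do the work, as an engineer would, in place of code of your own. Each camera call takes 0.05 s, during which the arm holds its last target. There are 200 camera calls.

## Working session

There is one attempt and no reset: what is moved stays moved. The work goes in short steps, Python scripts to look and compute and a shell command to move; the robot and the scene stay as the last step left them, time stands still between calls to the robot, and variables do not carry over. Pictures are saved under pics/ and viewed, about 12 in all and at most 16, crops included, and the job is handed in when it is done.

```bash
mkdir -p pics
python3 - <<'E'
from plant import bot, optics
import cv2
for n in("scene","top"):
    cv2.imwrite(f"pics/{n}0.png",optics.camera(n)[:,:,::-1]); print(optics.camera_model(n))
print(bot.observe(),bot.tip_reach)
E
```

```text
{'intrinsics': array([[516.82427388,   0.        , 326.06294298],
       [  0.        , 516.82427388, 202.53671627],
       [  0.        ,   0.        ,   1.        ]]), 'R': array([[-0.68115186,  0.73193937,  0.0172308 ],
       [ 0.38006365,  0.37361136, -0.84614784],
       [-0.62576654, -0.56980637, -0.53266963]]), 't': array([ 0.31722365, -0.13808216,  1.44546421])}
{'intrinsics': array([[400.18109685,   0.        , 316.7995799 ],
       [  0.        , 400.18109685, 206.48420837],
       [  0.        ,   0.        ,   1.        ]]), 'R': array([[ 0.10677676, -0.99427951,  0.00264063],
       [-0.97142163, -0.10488752, -0.21292868],
       [ 0.21198759,  0.02017067, -0.97706418]]), 't': array([-0.05453363,  0.4896048 ,  0.87017306])}
{'time_s': 0.1, 'qpos': array([-1.47646655e+00,  3.13403848e-01,  1.49834142e+00, -1.15851396e-05,
        1.33102708e+00, -2.23406204e-01]), 'dq': array([-0.00050786, -0.00165964, -0.00308639, -0.00019752, -0.00115664,
       -0.00066577]), 'effort': array([ 3.63958083e-03, -4.12902975e+01, -2.60137439e+01, -1.19856127e-04,
        3.13004646e-03,  4.79459152e-05]), 'tcp_pos': array([ 0.16398219, -0.49852201,  0.25579469]), 'eef_rot': array([-3.10086676e+00, -4.96819613e-01, -1.01834148e-04]), 'ft_force': array([-0.32133802, -0.331527  ,  0.13644526]), 'torque': array([ 0.00502947, -0.02579156,  0.0286595 ]), 'grip_width': 0.0854611191816099} 0.025
```

View pics/top0.png

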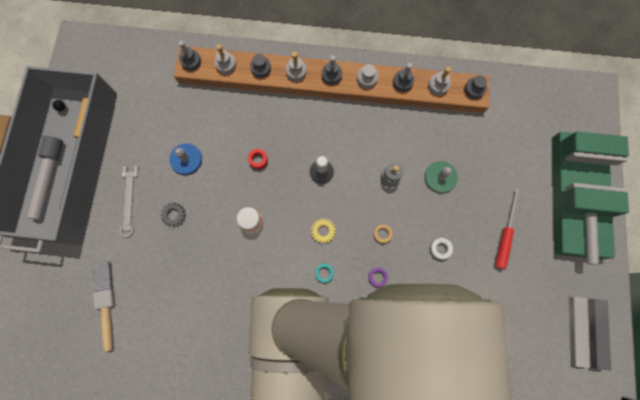

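View pics/scene0.png

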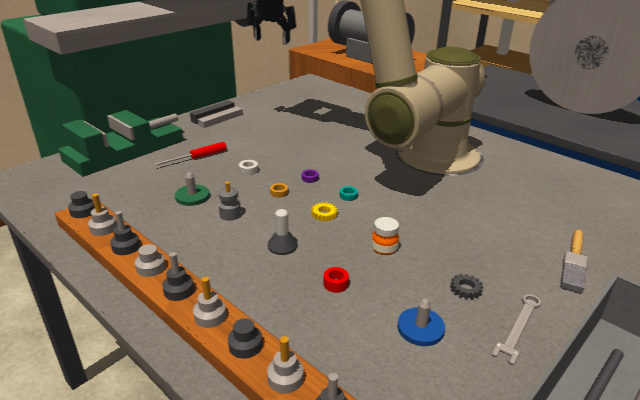

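Top view: steel collar (442,249), brass collar (384,234), gear (323,231), red sleeve (258,159), cutter (173,215), blue post (185,158) and green post (441,177). The bystanders are the cone (322,168), the holder (393,174) and the jar (249,220). There are three brass-shaped rings: (384,234) is orange/gold, (378,278) is purple and (324,272) is turquoise, so the gold one is meant. I'll measure the positions and check the identities in a crop.

```bash
cat > h.py <<'E'
from plant import bot, optics
import cv2, numpy as np
from scipy.spatial.transform import Rotation as Ro
M={n:optics.camera_model(n) for n in("scene","top")}
def proj(n,X):
    m=M[n];p=m["intrinsics"]@(m["R"]@np.array(X)+m["t"]);return p[:2]/p[2]
def ray(n,uv):
    m=M[n];d=m["R"].T@np.linalg.inv(m["intrinsics"])@np.array([*uv,1.]);return -m["R"].T@m["t"],d/np.linalg.norm(d)
def plane(n,uv,z):
    c,d=ray(n,uv);return c+d*(z-c[2])/d[2]
def tri(a,b):
    (c1,d1),(c2,d2)=ray("scene",a),ray("top",b)
    s=np.linalg.lstsq(np.c_[d1,-d2],c2-c1,rcond=None)[0]
    p,q=c1+s[0]*d1,c2+s[1]*d2;return (p+q)/2,np.linalg.norm(p-q)*1e3
def blob(img,lo,hi,c,r):
    """hull centroid + bbox of the HSV mask's largest blob near c"""
    m=cv2.inRange(cv2.cvtColor(img,cv2.COLOR_RGB2HSV),np.array(lo),np.array(hi))
    w=np.zeros_like(m);cv2.circle(w,tuple(int(v) for v in c),r,255,-1)
    k=cv2.findContours(m&w,cv2.RETR_EXTERNAL,cv2.CHAIN_APPROX_NONE)[0]
    h=cv2.convexHull(np.vstack([x for x in k if len(x)>8]));q=cv2.moments(h)
    return np.array([q["m10"],q["m01"]])/q["m00"],cv2.boundingRect(h)
def go(X,yaw=None):
    """remaining shift in tool axes, mm, to TCP at X"""
    s=bot.observe();R=Ro.from_rotvec(s["eef_rot"]).as_matrix()
    print("t",round(s["time_s"],2),"tcp",(s["tcp_pos"]*1e3).round(1),"z-axis",R[:,2].round(3),"y-axis",R[:,1].round(3),"w",round(s["grip_width"]*1e3,1),"F",s["ft_force"].round(1),
     "\n shift",(R.T@(np.array(X)-s["tcp_pos"])*1e3).round(1))
E
python3 - <<'E'
from h import *
I={n:cv2.imread(f"pics/{n}0.png")[:,:,::-1].copy() for n in M}
C={"steel":((0,0,110),(179,70,255),(442,249),(249,167),17,14,20),
"cutter":((0,0,0),(179,255,75),(173,215),(466,287),18,20,14),
"brass":((8,110,60),(24,255,255),(384,234),(279,190),16,14,16),
"gear":((20,130,80),(35,255,255),(323,231),(325,211),18,17,14),
"red":((0,150,60),(6,255,255),(258,159),(336,279),16,19,24),
"blue":((100,120,30),(130,255,255),(185,158),(421,326),22,30,12),
"green":((50,60,20),(90,255,255),(441,177),(193,193),22,24,12)}
for k,(lo,hi,a,b,ra,rb,h) in C.items():
    t,bt=blob(I["top"],lo,hi,a,ra);s,bs=blob(I["scene"],lo,hi,b,rb)
    X,g=tri(s,t);print(k,t.round(1),bt,s.round(1),bs,"X",(X*1e3).round(1),"gap",round(g,1),"h/2",h/2,"top@",(plane("top",t,h/2e3)*1e3).round(1)[:2],"scene@",(plane("scene",s,h/2e3)*1e3).round(1)[:2])
a=cv2.resize(I["top"][140:300,150:470],(800,400),interpolation=cv2.INTER_CUBIC)
cv2.imwrite("pics/c1.png",a[:,:,::-1])
E
```

```text
steel [442. 249.] (425, 232, 35, 35) [249. 167.] (235, 153, 29, 29) X [ 431.7 -307.1    4.9] gap 1.3 h/2 10.0 top@ [ 431.4 -306.1] scene@ [ 437.5 -298.8]
cutter [169.7 210.6] (167, 209, 8, 5) [465.6 289. ] (451, 279, 31, 21) X [456.  348.7   6.4] gap 6.4 h/2 7.0 top@ [454.3 351.3] scene@ [459.2 346.7]
brass [382.7 234. ] (374, 226, 18, 17) [278.8 189.8] (270, 183, 19, 15) X [ 454.1 -165.9    3.6] gap 2.4 h/2 8.0 top@ [ 452.5 -164.3] scene@ [ 459.5 -161.6]
gear [324.3 237.5] (316, 234, 17, 8) [324.3 211.3] (311, 202, 27, 20) X [433.6 -29.8  -6. ] gap 8.1 h/2 7.0 top@ [429.2 -26.6] scene@ [450.4 -19.9]
red [257.5 158.7] (249, 149, 18, 20) [335.7 279.3] (323, 267, 26, 26) X [607.6 157.7   8.8] gap 1.8 h/2 12.0 top@ [606.  157.8] scene@ [611.  159.4]
blue [185.2 158.7] (170, 144, 31, 30) [420.9 326.4] (398, 308, 47, 38) X [590.6 338.6   1.7] gap 2.0 h/2 6.0 top@ [588.7 337.8] scene@ [595.2 339.9]
green [440.8 176.5] (426, 162, 31, 30) [191.7 194.8] (175, 185, 34, 21) X [ 613.2 -299.1    1.7] gap 1.8 h/2 6.0 top@ [ 611.  -297.1] scene@ [ 617.2 -293.8]
```

View pics/c1.png

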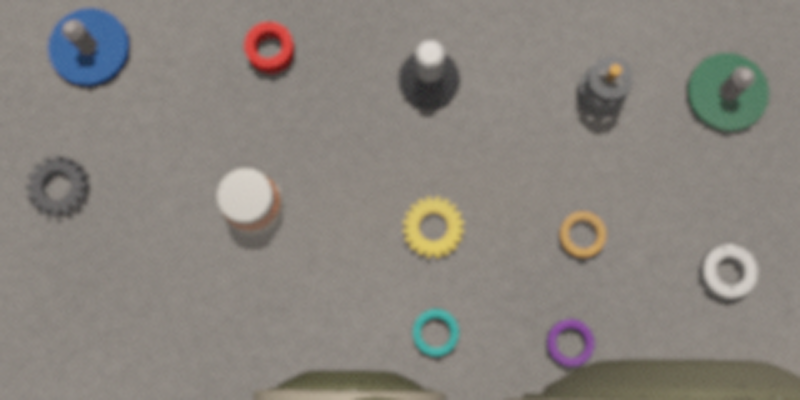

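The crop confirms it: the gold ring at crop (583,235) is the brass collar, the white-bright thick ring at (730,271) is the steel collar, and the purple and turquoise rings are decoys. Next I'll fix the three weak masks.

Run:
```python
from h import *
I={n:cv2.imread(f"pics/{n}0.png")[:,:,::-1].copy() for n in M}
for n,p in (("top",(173,215)),("scene",(466,287)),("scene",(249,167))):
    g=cv2.cvtColor(I[n],cv2.COLOR_RGB2GRAY);print(g[p[1],p[0]-20:p[0]+21])
C={"steel":((0,0,150),(179,60,255),(442,249),(249,167),17,14,20),
"cutter":((0,0,0),(179,255,88),(173,215),(466,287),18,20,14),
"gear":((18,70,90),(35,255,255),(323,231),(325,211),18,17,14)}
for k,(lo,hi,a,b,ra,rb,h) in C.items():
    t,bt=blob(I["top"],lo,hi,a,ra);s,bs=blob(I["scene"],lo,hi,b,rb)
    X,g=tri(s,t);print(k,t.round(1),bt,s.round(1),bs,"X",(X*1e3).round(1),"gap",round(g,1),"h/2",h/2,"top@",(plane("top",t,h/2e3)*1e3).round(1)[:2],"scene@",(plane("scene",s,h/2e3)*1e3).round(1)[:2])
go((.43,-.306,.15))
```

```text
[138 138 139 137 137 136 131 120 107 101 101 103 100  88  85 107 126 131
 137 138 138 138 138 133 126 115 106 101  96  86  73  69  88 117 133 136
 136 134 136 134 131]
[130 132 133 123  86  42  39  38  38  45  61  79  81  82  81  81  97 118
 126 129 131 131 130 129 129 117  78  46  67  81  80  81  82  73  56  49
  56  98 129 130 130]
[128 130 131 131 131 129 127 128 129 126 129 154 194 217 220 219 218 218
 218 218 218 218 221 212 189 152  98  87  78 101 129 130 129 128 127 128
 128 129 130 131 130]
steel [442.4 247.5] (432, 237, 22, 22) [247.6 163.6] (238, 159, 20, 10) X [ 434.8 -305.8   16. ] gap 1.9 h/2 10.0 top@ [ 435.  -306.8] scene@ [ 428.1 -315.9]
cutter [175.6 215.9] (166, 208, 19, 18) [466.1 286.7] (450, 274, 33, 26) X [443.8 339.1  -1.8] gap 2.4 h/2 7.0 top@ [443.1 334.8] scene@ [452.8 344.1]
gear [323.  230.7] (311, 219, 25, 25) [324.  211.4] (311, 202, 27, 20) X [446.5 -22.7   3.2] gap 2.3 h/2 7.0 top@ [445.2 -21.9] scene@ [451.4 -19.8]
t 0.1 tcp [ 164.  -498.5  255.8] z-axis [-0.     0.001 -1.   ] y-axis [ 0.312 -0.95  -0.001] w 85.5 F [-0.3 -0.3  0.1] 
 shift [312.8 -99.7 106. ]
```

```bash
python3 -m creep '[{"x":31,"y":-10,"z":9},{"x":31,"y":-10,"z":9},{"x":31,"y":-10,"z":9},{"x":31,"y":-10,"z":9},{"x":31,"y":-10,"z":9},{"x":31,"y":-10,"z":9},{"x":31,"y":-10,"z":9},{"x":31,"y":-10,"z":9},{"x":31,"y":-10,"z":9},{"x":31,"y":-10,"z":9}]' 60
python3 -c "
from h import *
go((.435,-.306,.033))"
```

```text
t 0.1 tcp [ 164.  -498.5  255.8] z-axis [-0.     0.001 -1.   ] y-axis [ 0.312 -0.95  -0.001] w 85.5 F [-0.3 -0.3  0.1] 
 shift [317.5 -98.  223. ]$[0]: bad value
```

```bash
python3 -m creep '[{"x":31,"y":-10,"z":9,"rx":0,"ry":0,"rz":0,"gripper":85}]' 60
python3 -c "
from h import *
go((.435,-.306,.033))"
```

```text
time_s: 0.18
tcp_pos: [0.188, -0.4817, 0.2474]
eef_rot: [3.101, 0.49, -0.002]
ft_force: [1.0, -0.3, 0.4]
grip_width: 0.0849
t 0.18 tcp [ 188.  -481.7  247.4] z-axis [-0.001 -0.002 -1.   ] y-axis [ 0.308 -0.951  0.001] w 84.9 F [ 1.  -0.3  0.4] 
 shift [289.4 -91.2 213.9]
```

```bash
python3 -m creep '[{"x":36,"y":-11,"z":14,"rx":0,"ry":0,"rz":0,"gripper":85},{"x":36,"y":-11,"z":14,"rx":0,"ry":0,"rz":0,"gripper":85},{"x":36,"y":-11,"z":14,"rx":0,"ry":0,"rz":0,"gripper":85},{"x":36,"y":-11,"z":14,"rx":0,"ry":0,"rz":0,"gripper":85},{"x":36,"y":-11,"z":14,"rx":0,"ry":0,"rz":0,"gripper":85},{"x":36,"y":-11,"z":14,"rx":0,"ry":0,"rz":0,"gripper":85},{"x":36,"y":-11,"z":14,"rx":0,"ry":0,"rz":0,"gripper":85},{"x":36,"y":-11,"z":14,"rx":0,"ry":0,"rz":0,"gripper":85}]'
python3 -c "
from h import *
go((.435,-.306,.033))"
```

```text
time_s: 0.85
tcp_pos: [0.4413, -0.3032, 0.1301]
eef_rot: [3.103, 0.478, -0.003]
ft_force: [0.7, -0.8, -0.0]
grip_width: 0.0854
t 0.85 tcp [ 441.3 -303.2  130.1] z-axis [-0.001 -0.003 -1.   ] y-axis [ 0.301 -0.954  0.002] w 85.4 F [ 0.7 -0.8 -0. ] 
 shift [-6.7  0.6 97.1]
```

```bash
python3 -m creep '[{"x":-6,"y":1,"z":30,"rx":0,"ry":0,"rz":0,"gripper":85},{"x":0,"y":0,"z":35,"rx":0,"ry":0,"rz":0,"gripper":85},{"x":0,"y":0,"z":23,"rx":0,"ry":0,"rz":0,"gripper":85},{"x":0,"y":0,"z":4,"rx":0,"ry":0,"rz":0,"gripper":85},{"x":0,"y":0,"z":0,"rx":0,"ry":0,"rz":0,"gripper":85}]'
python3 - <<'E'
from h import *
go((.435,-.306,.033))
s=optics.camera("scene");t=optics.camera("top")
a=cv2.resize(s[110:220,190:310],(480,440),interpolation=cv2.INTER_CUBIC)
b=cv2.resize(t[190:300,390:470],(320,440),interpolation=cv2.INTER_CUBIC)
cv2.imwrite("pics/c2.png",np.hstack([a,b])[:,:,::-1])
E
```

```text
time_s: 1.27
tcp_pos: [0.441, -0.2984, 0.0314]
eef_rot: [-3.1, -0.496, 0.005]
ft_force: [-0.7, 0.4, 0.5]
grip_width: 0.0847
t 1.27 tcp [ 441.  -298.4   31.4] z-axis [-0.003  0.001 -1.   ] y-axis [ 0.312 -0.95  -0.002] w 84.7 F [-0.7  0.4  0.5] 
 shift [-8.   5.4 -1.6]
```

View pics/c2.png

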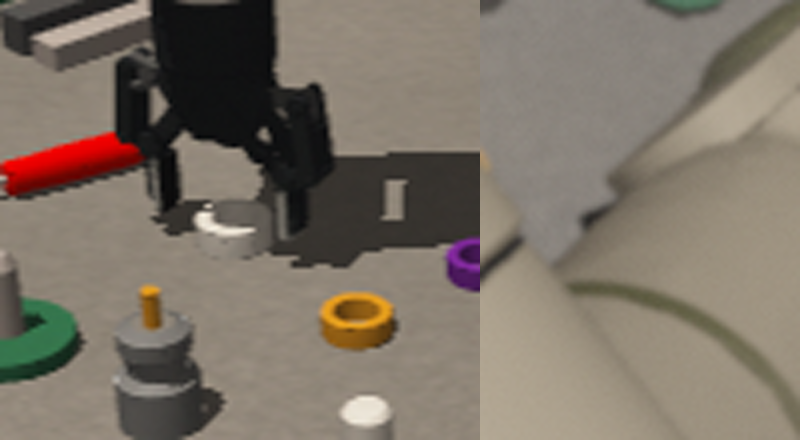

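The scene crop shows the open fingertips at (168,210) and (285,235), still near the ring's top rim, with the ring centre at about (235,235). I'll correct the offset and go lower, since the pads swing forward as they close.

```bash
python3 -m creep '[{"x":-8,"y":5,"z":0,"rx":0,"ry":0,"rz":0,"gripper":85},{"x":0,"y":0,"z":5,"rx":0,"ry":0,"rz":0,"gripper":85},{"x":0,"y":0,"z":0,"rx":0,"ry":0,"rz":0,"gripper":85}]'
python3 -c "
from h import *
go((.435,-.306,.026))"
```

```text
time_s: 1.62
tcp_pos: [0.4358, -0.3092, 0.0317]
eef_rot: [3.096, 0.494, 0.004]
ft_force: [0.1, 0.5, 0.3]
grip_width: 0.085
t 1.62 tcp [ 435.8 -309.2   31.7] z-axis [ 0.003 -0.006 -1.   ] y-axis [ 0.311 -0.95   0.007] w 85.0 F [0.1 0.5 0.3] 
 shift [ 0.2 -3.3  5.7]
```

```bash
python3 -m creep '[{"x":0,"y":-2,"z":6,"rx":0,"ry":0,"rz":0,"gripper":85},{"x":0,"y":0,"z":0,"rx":0,"ry":0,"rz":0,"gripper":85},{"x":0,"y":0,"z":0,"rx":0,"ry":0,"rz":0,"gripper":85}]'
python3 -c "
from h import *
go((.435,-.306,.026));go((.435,-.306,.026))
print(bot.observe()['dq'].round(3))"
```

```text
time_s: 1.87
tcp_pos: [0.4353, -0.3084, 0.0266]
eef_rot: [3.094, 0.491, 0.006]
ft_force: [0.6, -0.3, -0.0]
grip_width: 0.085
t 1.87 tcp [ 435.3 -308.4   26.6] z-axis [ 0.006 -0.008 -1.   ] y-axis [ 0.31  -0.951  0.01 ] w 85.0 F [ 0.6 -0.3 -0. ] 
 shift [ 0.5 -2.4  0.6]
t 1.87 tcp [ 435.3 -308.4   26.6] z-axis [ 0.006 -0.008 -1.   ] y-axis [ 0.31  -0.951  0.01 ] w 85.0 F [ 0.6 -0.3 -0. ] 
 shift [ 0.5 -2.4  0.6]
[ 0.001  0.007  0.014  0.001 -0.007  0.   ]
```

```bash
python3 -m creep '[{"x":0,"y":-1,"z":1,"rx":0,"ry":0,"rz":0,"gripper":40},{"x":0,"y":0,"z":0,"rx":0,"ry":0,"rz":0,"gripper":40},{"x":0,"y":0,"z":0,"rx":0,"ry":0,"rz":0,"gripper":40},{"x":0,"y":0,"z":0,"rx":0,"ry":0,"rz":0,"gripper":40},{"x":0,"y":0,"z":0,"rx":0,"ry":0,"rz":0,"gripper":40},{"x":0,"y":0,"z":0,"rx":0,"ry":0,"rz":0,"gripper":40}]' 60
python3 - <<'E'
from h import *
go((.435,-.306,.026))
s=optics.camera("scene")
cv2.imwrite("pics/c3.png",cv2.resize(s[110:200,200:300],(700,630),interpolation=cv2.INTER_CUBIC)[:600,:,::-1])
E
```

```text
time_s: 2.37
tcp_pos: [0.435, -0.3068, 0.0263]
eef_rot: [3.094, 0.493, 0.006]
ft_force: [-0.3, -0.4, -1.6]
grip_width: 0.0479
t 2.37 tcp [ 435.  -306.8   26.3] z-axis [ 0.005 -0.008 -1.   ] y-axis [ 0.311 -0.95   0.009] w 47.9 F [-0.3 -0.4 -1.6] 
 shift [ 0.2 -0.8  0.3]
```

View pics/c3.png

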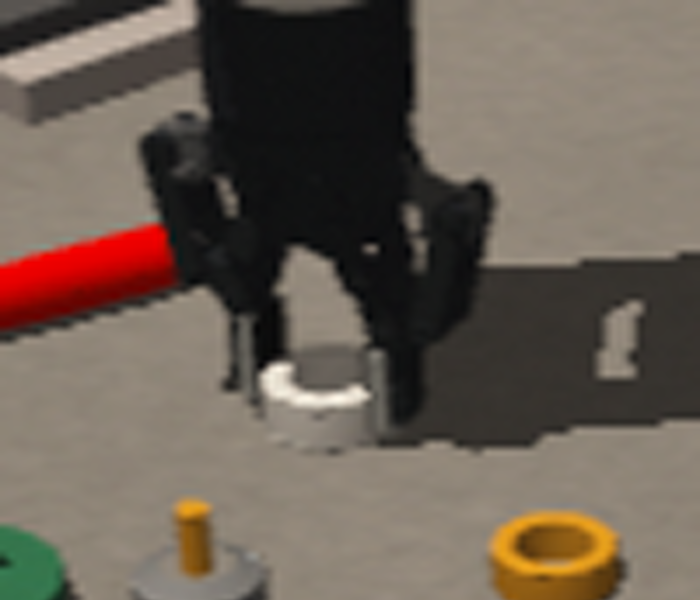

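The crop shows the ring gripped between the pads at about (318,410), with the fingertips close to the table. The width of 47.9 mm roughly fits a 50 mm ring. Lift and transfer towards the blue post at (590,338).

```bash
python3 -m creep '[{"x":0,"y":0,"z":-25,"rx":0,"ry":0,"rz":0,"gripper":40},{"x":0,"y":0,"z":-38,"rx":0,"ry":0,"rz":0,"gripper":40},{"x":0,"y":0,"z":-38,"rx":0,"ry":0,"rz":0,"gripper":40},{"x":0,"y":0,"z":-25,"rx":0,"ry":0,"rz":0,"gripper":40},{"x":0,"y":0,"z":0,"rx":0,"ry":0,"rz":0,"gripper":40}]'
python3 -c "
from h import *
go((.590,.339,.14))
print(bot.observe()['qpos'].round(2))"
```

```text
time_s: 2.83
tcp_pos: [0.4334, -0.3046, 0.1545]
eef_rot: [3.1, 0.494, -0.001]
ft_force: [0.0, -0.9, -0.7]
grip_width: 0.0479
t 2.83 tcp [ 433.4 -304.6  154.5] z-axis [-0.    -0.002 -1.   ] y-axis [ 0.311 -0.951  0.002] w 47.9 F [ 0.  -0.9 -0.7] 
 shift [ 348.8 -563.2   13. ]
[-0.83  0.42  1.62 -0.    1.09  0.42]
```

```bash
python3 -m creep '[{"x":20,"y":-33,"z":0,"rx":0,"ry":0,"rz":0,"gripper":40},{"x":20,"y":-33,"z":0,"rx":0,"ry":0,"rz":0,"gripper":40},{"x":20,"y":-33,"z":0,"rx":0,"ry":0,"rz":0,"gripper":40},{"x":20,"y":-33,"z":0,"rx":0,"ry":0,"rz":0,"gripper":40},{"x":20,"y":-33,"z":0,"rx":0,"ry":0,"rz":0,"gripper":40},{"x":20,"y":-33,"z":0,"rx":0,"ry":0,"rz":0,"gripper":40},{"x":20,"y":-33,"z":0,"rx":0,"ry":0,"rz":0,"gripper":40},{"x":20,"y":-33,"z":0,"rx":0,"ry":0,"rz":0,"gripper":40}]'
python3 -c "
from h import *
go((.590,.339,.14))"
```

```text
time_s: 3.5
tcp_pos: [0.504, 0.0018, 0.1476]
eef_rot: [3.102, 0.474, -0.006]
ft_force: [0.7, -0.5, -1.3]
grip_width: 0.048
t 3.5 tcp [504.    1.8 147.6] z-axis [-0.003 -0.004 -1.   ] y-axis [ 0.298 -0.954  0.003] w 48.0 F [ 0.7 -0.5 -1.3] 
 shift [ 182.8 -296.2    6. ]
```

```bash
python3 -m creep '[{"x":21,"y":-34,"z":0,"rx":0,"ry":0,"rz":0.01,"gripper":40},{"x":21,"y":-34,"z":0,"rx":0,"ry":0,"rz":0,"gripper":40},{"x":21,"y":-34,"z":0,"rx":0,"ry":0,"rz":0,"gripper":40},{"x":21,"y":-34,"z":0,"rx":0,"ry":0,"rz":0,"gripper":40},{"x":21,"y":-34,"z":0,"rx":0,"ry":0,"rz":0,"gripper":40},{"x":21,"y":-34,"z":0,"rx":0,"ry":0,"rz":0,"gripper":40},{"x":21,"y":-34,"z":0,"rx":0,"ry":0,"rz":0,"gripper":40},{"x":19,"y":-30,"z":0,"rx":0,"ry":0,"rz":0,"gripper":40},{"x":0,"y":0,"z":0,"rx":0,"ry":0,"rz":0,"gripper":40}]'
python3 -c "
from h import *
go((.590,.339,.1))"
```

```text
time_s: 4.25
tcp_pos: [0.5813, 0.3273, 0.1325]
eef_rot: [3.105, 0.466, -0.027]
ft_force: [0.1, -0.6, -2.2]
grip_width: 0.0476
t 4.25 tcp [581.3 327.3 132.5] z-axis [-0.017 -0.005 -1.   ] y-axis [ 0.294 -0.956 -0.   ] w 47.6 F [ 0.1 -0.6 -2.2] 
 shift [12.3 -8.6 32.3]
```

```bash
cat >> h.py <<'E'
def tilt(yaw=None):
    R=Ro.from_rotvec(bot.observe()["eef_rot"]).as_matrix()
    w=np.cross(R[:,2],[0,0,-1]);print(" fix rx,ry",(R.T@w)[:2].round(3))
def shot(name,box,k,cams=("scene",)):
    a=[cv2.resize(optics.camera(c)[b[1]:b[3],b[0]:b[2]],None,fx=k,fy=k,interpolation=cv2.INTER_CUBIC) for c,b in zip(cams,box)]
    h=max(x.shape[0] for x in a);a=[cv2.copyMakeBorder(x,0,h-x.shape[0],0,0,cv2.BORDER_CONSTANT) for x in a]
    cv2.imwrite(f"pics/{name}.png",np.hstack(a)[:,:,::-1])
E
python3 -m creep '[{"x":12,"y":-8,"z":10,"rx":0,"ry":0.018,"rz":0,"gripper":40},{"x":0,"y":0,"z":20,"rx":0,"ry":0,"rz":0,"gripper":40},{"x":0,"y":0,"z":0,"rx":0,"ry":0,"rz":0,"gripper":40},{"x":0,"y":0,"z":0,"rx":0,"ry":0,"rz":0,"gripper":40}]'
python3 - <<'E'
from h import *
go((.590,.339,.1));tilt()
shot("c4",[(375,260,475,360),(140,110,240,210)],4,("scene","top"))
E
```

```text
time_s: 4.58
tcp_pos: [0.5886, 0.3411, 0.0951]
eef_rot: [3.105, 0.473, -0.008]
ft_force: [0.3, -0.3, -1.1]
grip_width: 0.0481
t 4.58 tcp [588.6 341.1  95.1] z-axis [-0.005 -0.001 -1.   ] y-axis [ 0.298 -0.955 -0.   ] w 48.1 F [ 0.3 -0.3 -1.1] 
 shift [ 0.7  2.4 -4.9]
 fix rx,ry [-0.     0.005]
```

View pics/c4.png

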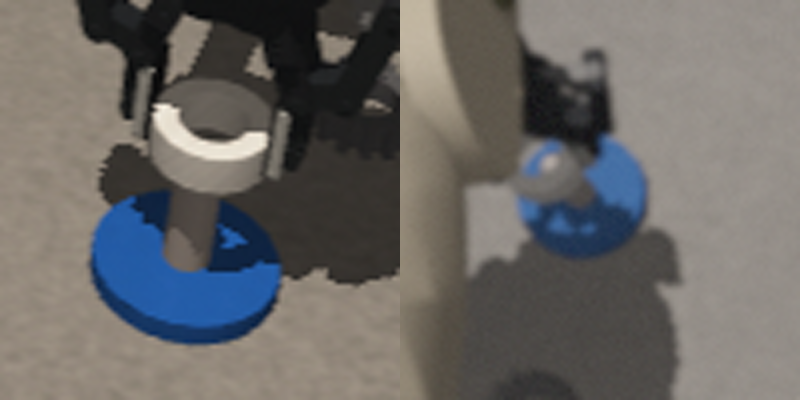

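Run:
```python
from h import *
P=(.5952,.3399)
for z in(.012,.03,.064,.069,.089): print(z,((proj("scene",(*P,z))-[375,260])*4).round(0))
I=cv2.imread("pics/scene0.png")[:,:,::-1]
g=cv2.cvtColor(I,cv2.COLOR_RGB2HSV)
for r in(302,306,310,314,318): print(r,g[r,412:436,1])
for uv in((214,120),(212,124)): print((plane("scene",(375+uv[0]/4,260+uv[1]/4),.089)*1e3).round(1))
```

```text
0.012 [185. 256.]
0.03 [190. 224.]
0.064 [200. 164.]
0.069 [201. 155.]
0.089 [207. 118.]
302 [40 40 40 40 42 40 41 43 42 43 41 40 40 39 39 42 42 41 43 41 42 42 41 45]
306 [41 42 42 40 42 42 42 41 40 43 41 39 39 40 39 41 43 43 43 43 43 43 42 43]
310 [201 199 201 203 201 129  41  43  41  38  38  40  41  40  42  40  41  93
 157  89  14  42  40  41]
314 [200 200 200 202 155  20  41  39  45  44  42  38  42  39  42  43   7 152
 200 200 200 200 200 200]
318 [202 200 199 188 102  40  40  42  42  40  41  44  45  46  42  40  34 196
 199 200 202 200 202 201]
[594.5 342.7  89. ]
[597.1 343.5  89. ]
```

In the scene crop the ring's top ellipse is centred near (213,121), and the pin axis at that height is at about (209,118). The ring is therefore about 2 mm towards +y. I'll correct by tool y +2 and lower it.

```bash
python3 -m creep '[{"x":0,"y":2.5,"z":4,"rx":0,"ry":0.004,"rz":0,"gripper":40},{"x":0,"y":0,"z":12,"rx":0,"ry":0,"rz":0,"gripper":40},{"x":0,"y":0,"z":12,"rx":0,"ry":0,"rz":0,"gripper":40}]'
python3 - <<'E'
from h import *
go((.589,.3385,.04));tilt()
E
```

```text
time_s: 4.93
tcp_pos: [0.5916, 0.3376, 0.0707]
eef_rot: [-3.105, -0.47, -0.011]
ft_force: [0.6, -0.3, -2.7]
grip_width: 0.0478
t 4.93 tcp [591.6 337.6  70.7] z-axis [ 0.007  0.002 -1.   ] y-axis [ 0.296 -0.955 -0.   ] w 47.8 F [ 0.6 -0.3 -2.7] 
 shift [-2.4 -1.6 30.7]
 fix rx,ry [-0.    -0.007]
```

```bash
python3 -m creep '[{"x":-2,"y":-0.5,"z":12,"rx":0,"ry":-0.005,"rz":0,"gripper":40},{"x":0,"y":0,"z":13,"rx":0,"ry":0,"rz":0,"gripper":40},{"x":0,"y":0,"z":5,"rx":0,"ry":0,"rz":0,"gripper":40},{"x":0,"y":0,"z":0,"rx":0,"ry":0,"rz":0,"gripper":40}]'
python3 - <<'E'
from h import *
go((.589,.3385,.039));tilt()
E
```

```text
time_s: 5.27
tcp_pos: [0.5891, 0.3368, 0.0379]
eef_rot: [-3.106, -0.47, -0.0]
ft_force: [-4.1, -3.3, 13.7]
grip_width: 0.0477
t 5.27 tcp [589.1 336.8  37.9] z-axis [ 0.  0. -1.] y-axis [ 0.296 -0.955 -0.   ] w 47.7 F [-4.1 -3.3 13.7] 
 shift [ 0.4 -1.6 -1.1]
 fix rx,ry [-0. -0.]
```

Seated at the expected height with a contact force of 13.7 N. Release, rise and measure the cutter again on the way.

```bash
python3 -m creep '[{"x":0,"y":0,"z":0,"rx":0,"ry":0,"rz":0,"gripper":80},{"x":0,"y":0,"z":0,"rx":0,"ry":0,"rz":0,"gripper":80},{"x":0,"y":0,"z":0,"rx":0,"ry":0,"rz":0,"gripper":80},{"x":0,"y":0,"z":-30,"rx":0,"ry":0,"rz":0,"gripper":80},{"x":0,"y":0,"z":-35,"rx":0,"ry":0,"rz":0,"gripper":85},{"x":0,"y":0,"z":-25,"rx":0,"ry":0,"rz":0,"gripper":85},{"x":-30,"y":-8,"z":0,"rx":0,"ry":0,"rz":0,"gripper":85},{"x":-30,"y":-8,"z":0,"rx":0,"ry":0,"rz":0,"gripper":85},{"x":-30,"y":-8,"z":0,"rx":0,"ry":0,"rz":0,"gripper":85},{"x":-25,"y":-8,"z":0,"rx":0,"ry":0,"rz":0,"gripper":85}]'
python3 - <<'E'
from h import *
go((.447,.341,.023));tilt()
shot("c5",[(375,220,515,360)],4)
E
```

```text
time_s: 6.1
tcp_pos: [0.4699, 0.3322, 0.1278]
eef_rot: [-3.106, -0.463, -0.004]
ft_force: [-0.2, 0.3, -0.4]
grip_width: 0.085
t 6.1 tcp [469.9 332.2 127.8] z-axis [ 0.002  0.001 -1.   ] y-axis [ 0.292 -0.957 -0.   ] w 85.0 F [-0.2  0.3 -0.4] 
 shift [-19.6 -15.1 104.7]
 fix rx,ry [-0.    -0.003]
```

View pics/c5.png

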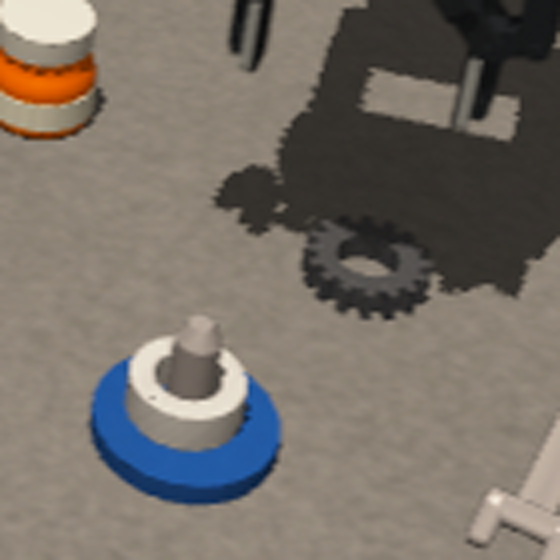

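The crop shows the steel collar flat on the blue base around the pin (190,385). The cutter is at crop (367,267), giving about (0.4475, 0.342) after the same camera offset seen at the post.

```bash
python3 -m creep '[{"x":-18,"y":-15,"z":20,"rx":0,"ry":-0.003,"rz":0,"gripper":85},{"x":0,"y":0,"z":35,"rx":0,"ry":0,"rz":0,"gripper":85},{"x":0,"y":0,"z":20,"rx":0,"ry":0,"rz":0,"gripper":85},{"x":0,"y":0,"z":0,"rx":0,"ry":0,"rz":0,"gripper":85}]'
python3 - <<'E'
from h import *
go((.4475,.342,.024));tilt()
E
```

```text
time_s: 6.48
tcp_pos: [0.4416, 0.3431, 0.0522]
eef_rot: [-3.105, -0.469, -0.001]
ft_force: [-0.7, -0.3, -0.5]
grip_width: 0.0848
t 6.48 tcp [441.6 343.1  52.2] z-axis [ 0.001  0.002 -1.   ] y-axis [ 0.295 -0.955 -0.002] w 84.8 F [-0.7 -0.3 -0.5] 
 shift [ 5.2  2.9 28.2]
 fix rx,ry [-0.002 -0.001]
```

```bash
python3 -m creep '[{"x":5,"y":3,"z":14,"rx":0,"ry":0,"rz":0,"gripper":85},{"x":0,"y":0,"z":14,"rx":0,"ry":0,"rz":0,"gripper":85},{"x":0,"y":0,"z":0,"rx":0,"ry":0,"rz":0,"gripper":85}]'
python3 - <<'E'
from h import *
go((.4475,.342,.024));tilt()
E
```

```text
time_s: 6.73
tcp_pos: [0.4484, 0.3422, 0.0247]
eef_rot: [-3.104, -0.47, -0.003]
ft_force: [-0.4, -0.2, -0.5]
grip_width: 0.0855
t 6.73 tcp [448.4 342.2  24.7] z-axis [ 0.002  0.002 -1.   ] y-axis [ 0.296 -0.955 -0.002] w 85.5 F [-0.4 -0.2 -0.5] 
 shift [-0.9 -0.1  0.7]
 fix rx,ry [-0.002 -0.002]
```

```bash
python3 -m creep '[{"x":-1,"y":0,"z":1,"rx":0,"ry":0,"rz":0,"gripper":48},{"x":0,"y":0,"z":0,"rx":0,"ry":0,"rz":0,"gripper":48},{"x":0,"y":0,"z":0,"rx":0,"ry":0,"rz":0,"gripper":48},{"x":0,"y":0,"z":0,"rx":0,"ry":0,"rz":0,"gripper":48},{"x":0,"y":0,"z":0,"rx":0,"ry":0,"rz":0,"gripper":48}]'
python3 - <<'E'
from h import *
go((.4475,.342,.024));tilt()
E
python3 -m creep '[{"x":0,"y":0,"z":-25,"rx":0,"ry":0,"rz":0,"gripper":48},{"x":0,"y":0,"z":-35,"rx":0,"ry":0,"rz":0,"gripper":48},{"x":0,"y":0,"z":-30,"rx":0,"ry":0,"rz":0,"gripper":48},{"x":20,"y":5,"z":-3,"rx":0,"ry":0,"rz":0,"gripper":48},{"x":30,"y":9,"z":0,"rx":0,"ry":0,"rz":0,"gripper":48},{"x":30,"y":9,"z":0,"rx":0,"ry":0,"rz":0,"gripper":48},{"x":30,"y":9,"z":0,"rx":0,"ry":0,"rz":0,"gripper":48},{"x":25,"y":9,"z":0,"rx":0,"ry":0,"rz":0,"gripper":48},{"x":0,"y":0,"z":0,"rx":0,"ry":0,"rz":0,"gripper":48}]'
python3 - <<'E'
from h import *
go((.589,.3385,.095));tilt()
E
```

```text
time_s: 7.15
tcp_pos: [0.4497, 0.3428, 0.0289]
eef_rot: [-3.103, -0.469, -0.012]
ft_force: [-0.2, -0.5, -1.2]
grip_width: 0.0542
t 7.15 tcp [449.7 342.8  28.9] z-axis [ 0.007  0.005 -1.   ] y-axis [ 0.295 -0.955 -0.003] w 54.2 F [-0.2 -0.5 -1.2] 
 shift [-2.4  0.1  4.9]
 fix rx,ry [-0.003 -0.008]
time_s: 7.9
tcp_pos: [0.5942, 0.3432, 0.1321]
eef_rot: [-3.102, -0.473, -0.018]
ft_force: [-0.1, -0.8, -1.8]
grip_width: 0.0542
t 7.9 tcp [594.2 343.2 132.1] z-axis [ 0.011  0.006 -1.   ] y-axis [ 0.298 -0.955 -0.002] w 54.2 F [-0.1 -0.8 -1.8] 
 shift [-6.8  3.  37. ]
 fix rx,ry [-0.002 -0.012]
```

```bash
python3 -m creep '[{"x":-6,"y":3,"z":15,"rx":0,"ry":-0.012,"rz":0,"gripper":48},{"x":0,"y":0,"z":15,"rx":0,"ry":0,"rz":0,"gripper":48},{"x":0,"y":0,"z":0,"rx":0,"ry":0,"rz":0,"gripper":48},{"x":0,"y":0,"z":0,"rx":0,"ry":0,"rz":0,"gripper":48}]'
python3 - <<'E'
from h import *
go((.589,.3385,.1));tilt()
shot("c6",[(375,240,485,360)],5)
for z in(.071,.078,.085): print(z,((proj("scene",(.5952,.3399,z))-[375,240])*5).round(0))
E
```

```text
time_s: 8.23
tcp_pos: [0.5877, 0.3373, 0.0988]
eef_rot: [-3.104, -0.472, 0.007]
ft_force: [-0.4, 0.6, -0.4]
grip_width: 0.0542
t 8.23 tcp [587.7 337.3  98.8] z-axis [-0.005  0.001 -1.   ] y-axis [ 0.297 -0.955 -0.002] w 54.2 F [-0.4  0.6 -0.4] 
 shift [ 1.6 -0.7 -1.2]
 fix rx,ry [-0.002  0.004]
0.071 [252. 289.]
0.078 [255. 273.]
0.085 [257. 256.]
```

View pics/c6.png

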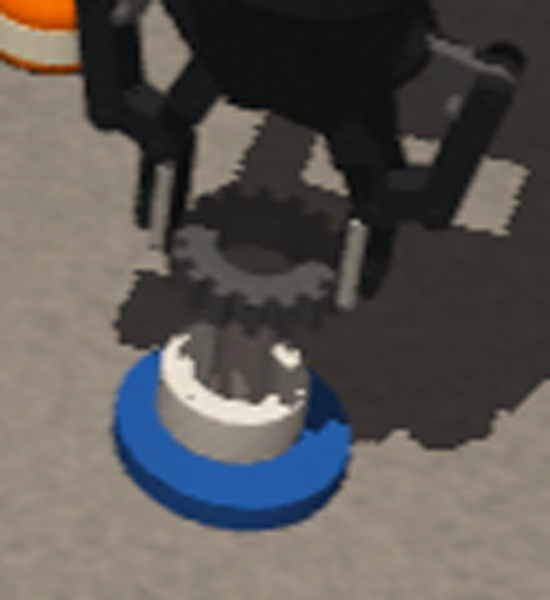

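The crop shows the cutter at the tips of the pads, level, with its bore centre near (260,253). The pin axis at that height is at about (257,256), so it is aligned. Lower it.

```bash
python3 -m creep '[{"x":1,"y":-1,"z":10,"rx":0,"ry":0.003,"rz":0,"gripper":48},{"x":0,"y":0,"z":12,"rx":0,"ry":0,"rz":0,"gripper":48},{"x":0,"y":0,"z":8,"rx":0,"ry":0,"rz":0,"gripper":48},{"x":0,"y":0,"z":0,"rx":0,"ry":0,"rz":0,"gripper":48}]'
python3 - <<'E'
from h import *
go((.589,.3385,.061));tilt()
E
```

```text
time_s: 8.62
tcp_pos: [0.5872, 0.3394, 0.0673]
eef_rot: [-3.103, -0.474, 0.0]
ft_force: [0.9, 0.0, -1.7]
grip_width: 0.0544
t 8.62 tcp [587.2 339.4  67.3] z-axis [-0.001  0.002 -1.   ] y-axis [ 0.299 -0.954 -0.002] w 54.4 F [ 0.9  0.  -1.7] 
 shift [1.5 1.5 6.3]
 fix rx,ry [-0.002 -0.   ]
```

```bash
python3 -m creep '[{"x":1,"y":1,"z":6,"rx":0,"ry":0,"rz":0,"gripper":48},{"x":0,"y":0,"z":4,"rx":0,"ry":0,"rz":0,"gripper":48},{"x":0,"y":0,"z":0,"rx":0,"ry":0,"rz":0,"gripper":48}]'
python3 - <<'E'
from h import *
go((.589,.3385,.057));tilt()
E
```

```text
time_s: 8.87
tcp_pos: [0.5889, 0.3389, 0.0592]
eef_rot: [-3.103, -0.475, -0.002]
ft_force: [0.6, 0.6, -1.4]
grip_width: 0.0542
t 8.87 tcp [588.9 338.9  59.2] z-axis [ 0.001  0.002 -1.   ] y-axis [ 0.299 -0.954 -0.002] w 54.2 F [ 0.6  0.6 -1.4] 
 shift [-0.1  0.5  2.2]
 fix rx,ry [-0.002 -0.001]
```

```bash
python3 -m creep '[{"x":0,"y":0,"z":4,"rx":0,"ry":0,"rz":0,"gripper":48},{"x":0,"y":0,"z":2,"rx":0,"ry":0,"rz":0,"gripper":48},{"x":0,"y":0,"z":1,"rx":0,"ry":0,"rz":0,"gripper":48}]'
```

```text
time_s: 9.12
tcp_pos: [0.5898, 0.3393, 0.059]
eef_rot: [-3.103, -0.476, -0.007]
ft_force: [-0.4, -0.4, -0.8]
grip_width: 0.054
```

```bash
python3 -m creep '[{"x":0,"y":0,"z":5,"rx":0,"ry":0,"rz":0,"gripper":48},{"x":0,"y":0,"z":5,"rx":0,"ry":0,"rz":0,"gripper":48},{"x":0,"y":0,"z":0,"rx":0,"ry":0,"rz":0,"gripper":48}]'
```

```text
time_s: 9.37
tcp_pos: [0.5904, 0.3396, 0.0604]
eef_rot: [-3.103, -0.478, -0.012]
ft_force: [0.6, 0.1, -1.4]
grip_width: 0.0543
```

```bash
python3 - <<'E'
from h import *
s=bot.observe();print(s["qpos"].round(4),s["effort"].round(1),s["dq"].round(3))
go((.589,.3385,.057));tilt()
shot("c7",[(375,240,485,360)],5)
E
python3 -m creep '[{"x":0,"y":0,"z":0,"rx":0,"ry":0,"rz":0,"gripper":48}]'
```

```text
[3.5040e-01 8.3760e-01 1.1723e+00 2.0000e-04 1.1241e+00 1.6155e+00] [  0.1 -63.6 -24.9  -0.    0.4   0. ] [ 0.001 -0.04  -0.016 -0.004  0.052 -0.   ]
t 9.37 tcp [590.4 339.6  60.4] z-axis [ 0.007  0.003 -1.   ] y-axis [ 0.301 -0.954 -0.001] w 54.3 F [ 0.6  0.1 -1.4] 
 shift [-1.7  0.6  3.4]
 fix rx,ry [-0.001 -0.008]
time_s: 9.5
tcp_pos: [0.5908, 0.3398, 0.0603]
eef_rot: [-3.103, -0.478, -0.014]
ft_force: [0.2, 0.2, -1.7]
grip_width: 0.0544
```

View pics/c7.png

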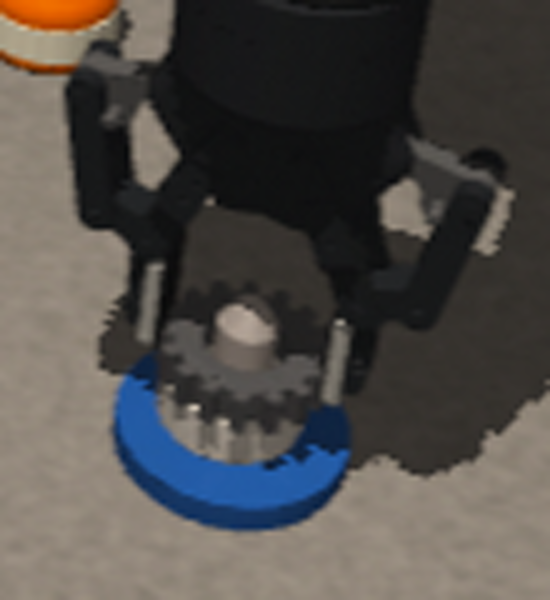

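The crop shows the cutter around the pin at (243,355), level, with the pin protruding about 15–18 mm. I'll press gently once to see whether it is seated.

```bash
python3 -m creep '[{"x":-1,"y":0,"z":5,"rx":0,"ry":-0.008,"rz":0,"gripper":48}]'; python3 -m creep '[{"x":0,"y":0,"z":5,"rx":0,"ry":0,"rz":0,"gripper":48}]'
```

```text
time_s: 9.58
tcp_pos: [0.5912, 0.34, 0.0585]
eef_rot: [-3.103, -0.478, -0.009]
ft_force: [-16.6, -7.3, 55.1]
grip_width: 0.0543
time_s: 9.67
tcp_pos: [0.5915, 0.3401, 0.0585]
eef_rot: [-3.103, -0.478, -0.009]
ft_force: [-29.5, -14.0, 56.9]
grip_width: 0.0541
```

Blocked with a 55 N contact force, so it is seated on the steel collar. Release and go to the gear.

```bash
python3 -m creep '[{"x":0,"y":0,"z":0,"rx":0,"ry":0,"rz":0,"gripper":80},{"x":0,"y":0,"z":0,"rx":0,"ry":0,"rz":0,"gripper":80},{"x":0,"y":0,"z":0,"rx":0,"ry":0,"rz":0,"gripper":80},{"x":0,"y":0,"z":-30,"rx":0,"ry":0,"rz":0,"gripper":80},{"x":0,"y":0,"z":-35,"rx":0,"ry":0,"rz":0,"gripper":85},{"x":0,"y":0,"z":-25,"rx":0,"ry":0,"rz":0,"gripper":85},{"x":-22,"y":27,"z":0,"rx":0,"ry":0,"rz":0,"gripper":85},{"x":-22,"y":27,"z":0,"rx":0,"ry":0,"rz":0,"gripper":85},{"x":-22,"y":27,"z":0,"rx":0,"ry":0,"rz":0,"gripper":85},{"x":-22,"y":27,"z":0,"rx":0,"ry":0,"rz":0,"gripper":85}]'
python3 -m creep '[{"x":-22,"y":27,"z":0,"rx":0,"ry":0,"rz":0,"gripper":85},{"x":-22,"y":27,"z":0,"rx":0,"ry":0,"rz":0,"gripper":85},{"x":-22,"y":27,"z":0,"rx":0,"ry":0,"rz":0,"gripper":85},{"x":-22,"y":27,"z":0,"rx":0,"ry":0,"rz":0,"gripper":85},{"x":-22,"y":27,"z":0,"rx":0,"ry":0,"rz":0,"gripper":85},{"x":-22,"y":27,"z":0,"rx":0,"ry":0,"rz":0,"gripper":85},{"x":0,"y":0,"z":0,"rx":0,"ry":0,"rz":0,"gripper":85}]'
python3 - <<'E'
from h import *
go((.446,-.022,.08));tilt()
I=optics.camera("scene")
s,b=blob(I,(100,120,30),(130,255,255),(421,326),30);print(s,b)
E
```

```text
time_s: 10.5
tcp_pos: [0.5389, 0.2109, 0.1443]
eef_rot: [-3.102, -0.488, -0.004]
ft_force: [0.1, -1.0, 0.7]
grip_width: 0.0848
time_s: 11.08
tcp_pos: [0.4553, 0.0042, 0.1382]
eef_rot: [-3.102, -0.484, 0.006]
ft_force: [0.6, 0.3, -0.4]
grip_width: 0.0851
t 11.08 tcp [455.3   4.2 138.2] z-axis [-0.004  0.002 -1.   ] y-axis [ 0.305 -0.953 -0.003] w 85.1 F [ 0.6  0.3 -0.4] 
 shift [-16.7  22.3  58.2]
 fix rx,ry [-0.003  0.004]
[420.60865411 328.28501229] (398, 311, 47, 35)
```

```bash
python3 -m creep '[{"x":-16,"y":21,"z":10,"rx":0,"ry":0.004,"rz":0,"gripper":85},{"x":0,"y":0,"z":25,"rx":0,"ry":0,"rz":0,"gripper":85},{"x":0,"y":0,"z":25,"rx":0,"ry":0,"rz":0,"gripper":85},{"x":0,"y":0,"z":20,"rx":0,"ry":0,"rz":0,"gripper":85},{"x":0,"y":0,"z":0,"rx":0,"ry":0,"rz":0,"gripper":85}]'
python3 - <<'E'
from h import *
go((.446,-.022,.026));tilt()
E
```

```text
time_s: 11.55
tcp_pos: [0.4495, -0.018, 0.0547]
eef_rot: [-3.101, -0.484, -0.007]
ft_force: [0.4, 0.9, -0.5]
grip_width: 0.085
t 11.55 tcp [449.5 -18.   54.7] z-axis [ 0.004  0.004 -1.   ] y-axis [ 0.304 -0.953 -0.002] w 85.0 F [ 0.4  0.9 -0.5] 
 shift [-4.7  2.8 28.7]
 fix rx,ry [-0.002 -0.005]
```

```bash
python3 -m creep '[{"x":-4.5,"y":3,"z":14,"rx":-0.002,"ry":-0.005,"rz":0,"gripper":85},{"x":0,"y":0,"z":14,"rx":0,"ry":0,"rz":0,"gripper":85},{"x":0,"y":0,"z":0,"rx":0,"ry":0,"rz":0,"gripper":85}]'
python3 - <<'E'
from h import *
go((.446,-.022,.026));tilt()
E
```

```text
time_s: 11.8
tcp_pos: [0.4475, -0.0203, 0.0261]
eef_rot: [-3.102, -0.488, 0.001]
ft_force: [-0.6, 1.3, -0.4]
grip_width: 0.085
t 11.8 tcp [447.5 -20.3  26.1] z-axis [-0.001  0.001 -1.   ] y-axis [ 0.307 -0.952 -0.001] w 85.0 F [-0.6  1.3 -0.4] 
 shift [-2.   1.2  0.1]
 fix rx,ry [-0.001  0.   ]
```

```bash
python3 -m creep '[{"x":-2,"y":1,"z":0,"rx":0,"ry":0,"rz":0,"gripper":48},{"x":0,"y":0,"z":0,"rx":0,"ry":0,"rz":0,"gripper":48},{"x":0,"y":0,"z":0,"rx":0,"ry":0,"rz":0,"gripper":48},{"x":0,"y":0,"z":0,"rx":0,"ry":0,"rz":0,"gripper":48},{"x":0,"y":0,"z":0,"rx":0,"ry":0,"rz":0,"gripper":48}]'
python3 -m creep '[{"x":0,"y":0,"z":-25,"rx":0,"ry":0,"rz":0,"gripper":48},{"x":0,"y":0,"z":-38,"rx":0,"ry":0,"rz":0,"gripper":48},{"x":0,"y":0,"z":-38,"rx":0,"ry":0,"rz":0,"gripper":48},{"x":0,"y":0,"z":-25,"rx":0,"ry":0,"rz":0,"gripper":48},{"x":0,"y":0,"z":0,"rx":0,"ry":0,"rz":0,"gripper":48}]'
python3 - <<'E'
from h import *
go((.6115,-.2975,.14));tilt()
E
```

```text
time_s: 12.22
tcp_pos: [0.4481, -0.021, 0.0304]
eef_rot: [3.102, 0.492, 0.006]
ft_force: [-0.9, -0.1, -0.6]
grip_width: 0.0541
time_s: 12.63
tcp_pos: [0.4473, -0.0204, 0.1633]
eef_rot: [3.102, 0.492, 0.005]
ft_force: [0.2, -0.1, 0.1]
grip_width: 0.0537
t 12.63 tcp [447.3 -20.4 163.3] z-axis [ 0.003 -0.    -1.   ] y-axis [ 0.31  -0.951  0.001] w 53.7 F [ 0.2 -0.1  0.1] 
 shift [ 70.2 314.3  23.9]
 fix rx,ry [ 0.001 -0.003]
```

```bash
python3 -m creep '[{"x":8,"y":35,"z":0,"rx":0,"ry":0,"rz":0,"gripper":48},{"x":8,"y":35,"z":0,"rx":0,"ry":0,"rz":0,"gripper":48},{"x":8,"y":35,"z":0,"rx":0,"ry":0,"rz":0,"gripper":48},{"x":8,"y":35,"z":0,"rx":0,"ry":0,"rz":0,"gripper":48},{"x":8,"y":35,"z":0,"rx":0,"ry":0,"rz":0,"gripper":48},{"x":8,"y":35,"z":0,"rx":0,"ry":0,"rz":0,"gripper":48},{"x":8,"y":35,"z":0,"rx":0,"ry":0,"rz":0,"gripper":48},{"x":8,"y":35,"z":0,"rx":0,"ry":0,"rz":0,"gripper":48},{"x":4,"y":20,"z":0,"rx":0,"ry":0,"rz":0,"gripper":48},{"x":0,"y":0,"z":0,"rx":0,"ry":0,"rz":0,"gripper":48}]'
python3 - <<'E'
from h import *
go((.6115,-.2975,.105));tilt()
E
```

```text
time_s: 13.47
tcp_pos: [0.6102, -0.2949, 0.1625]
eef_rot: [3.101, 0.497, 0.01]
ft_force: [-1.0, 0.4, -0.8]
grip_width: 0.054
t 13.47 tcp [ 610.2 -294.9  162.5] z-axis [ 0.006  0.    -1.   ] y-axis [ 0.313 -0.95   0.002] w 54.0 F [-1.   0.4 -0.8] 
 shift [ 0.1  2.7 57.5]
 fix rx,ry [ 0.002 -0.006]
```

```bash
python3 -m creep '[{"x":0,"y":2.5,"z":20,"rx":0.002,"ry":-0.006,"rz":0,"gripper":48},{"x":0,"y":0,"z":25,"rx":0,"ry":0,"rz":0,"gripper":48},{"x":0,"y":0,"z":14,"rx":0,"ry":0,"rz":0,"gripper":48},{"x":0,"y":0,"z":0,"rx":0,"ry":0,"rz":0,"gripper":48},{"x":0,"y":0,"z":0,"rx":0,"ry":0,"rz":0,"gripper":48}]'
python3 - <<'E'
from h import *
go((.6115,-.2975,.105));tilt()
shot("c8",[(140,120,240,220),(390,120,490,220)],4,("scene","top"))
for z in(.064,.075,.082,.089): print(z,((proj("scene",(.6172,-.2938,z))-[140,120])*4).round(0))
I=cv2.cvtColor(cv2.imread("pics/scene0.png"),cv2.COLOR_BGR2HSV)
for r in(176,180,184,188): print(r,I[r,180:204,1])
E
```

```text
time_s: 13.88
tcp_pos: [0.6104, -0.2967, 0.0988]
eef_rot: [-3.1, -0.495, 0.002]
ft_force: [-0.6, 0.2, -0.0]
grip_width: 0.0542
t 13.88 tcp [ 610.4 -296.7   98.8] z-axis [-0.002  0.002 -1.   ] y-axis [ 0.312 -0.95  -0.003] w 54.2 F [-0.6  0.2 -0. ] 
 shift [ 0.8  1.1 -6.2]
 fix rx,ry [-0.003  0.001]
0.064 [195. 213.]
0.075 [192. 196.]
0.082 [191. 186.]
0.089 [189. 175.]
176 [41 40 42 41 40 43 42 40 39 36 39 42 42 43 44 43 42 42 40 41 43 41 40 42]
180 [43 43 43 43 43 41 42 42 41 41 43 41 40 39 43 41 41 41 41 43 43 39 41 43]
184 [40 42 44 40 40 42 41 39 40 43 41 37 40 38 32 50 53 47 41 35 40 42 40 40]
188 [108 136 138 138 138 138 107  42  42  43  40  40  41  38  39  57 119 140
 139 137 139 141 140 139]
```

View pics/c8.png

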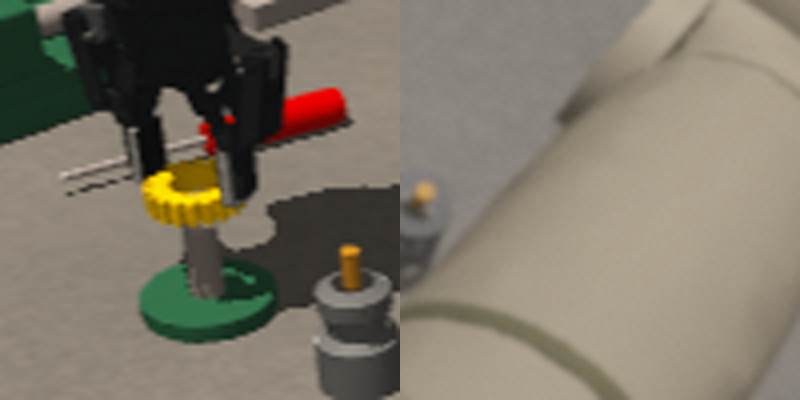

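The crop shows the gear level, centred near (194,182), about 1–2 mm right of the pin axis (191,183). The go() correction covers that. Lower it.

```bash
python3 -m creep '[{"x":1,"y":1.5,"z":12,"rx":-0.002,"ry":0,"rz":0,"gripper":48},{"x":0,"y":0,"z":14,"rx":0,"ry":0,"rz":0,"gripper":48},{"x":0,"y":0,"z":14,"rx":0,"ry":0,"rz":0,"gripper":48},{"x":0,"y":0,"z":10,"rx":0,"ry":0,"rz":0,"gripper":48}]'
python3 - <<'E'
from h import *
go((.6115,-.2975,.042));tilt()
E
```

```text
time_s: 14.32
tcp_pos: [0.6145, -0.2983, 0.0532]
eef_rot: [3.095, 0.496, 0.011]
ft_force: [0.0, 0.0, 0.2]
grip_width: 0.0541
t 14.32 tcp [ 614.5 -298.3   53.2] z-axis [ 0.008 -0.006 -1.   ] y-axis [ 0.313 -0.95   0.008] w 54.1 F [0.  0.  0.2] 
 shift [-2.7 -1.8 11.2]
 fix rx,ry [ 0.008 -0.006]
```

```bash
python3 -m creep '[{"x":-2,"y":-1,"z":8,"rx":0.006,"ry":-0.006,"rz":0,"gripper":48},{"x":0,"y":0,"z":6,"rx":0,"ry":0,"rz":0,"gripper":48},{"x":0,"y":0,"z":3,"rx":0,"ry":0,"rz":0,"gripper":48}]'
python3 - <<'E'
from h import *
go((.6115,-.2975,.042));tilt()
E
```

```text
time_s: 14.57
tcp_pos: [0.6123, -0.298, 0.0404]
eef_rot: [3.1, 0.498, -0.003]
ft_force: [-14.7, 10.1, 33.1]
grip_width: 0.0539
t 14.57 tcp [ 612.3 -298.    40.4] z-axis [-0.002 -0.002 -1.   ] y-axis [ 0.313 -0.95   0.001] w 53.9 F [-14.7  10.1  33.1] 
 shift [-0.6 -0.7 -1.6]
 fix rx,ry [0.001 0.002]
```

Seated with a 33 N contact force at the expected height. Release and go to the red sleeve.

```bash
python3 -m creep '[{"x":0,"y":0,"z":0,"rx":0,"ry":0,"rz":0,"gripper":74},{"x":0,"y":0,"z":0,"rx":0,"ry":0,"rz":0,"gripper":74},{"x":0,"y":0,"z":0,"rx":0,"ry":0,"rz":0,"gripper":74},{"x":0,"y":0,"z":-25,"rx":0,"ry":0,"rz":0,"gripper":74},{"x":0,"y":0,"z":-38,"rx":0,"ry":0,"rz":0,"gripper":74},{"x":0,"y":0,"z":-38,"rx":0,"ry":0,"rz":0,"gripper":74},{"x":0,"y":0,"z":-20,"rx":0,"ry":0,"rz":0,"gripper":85},{"x":0,"y":0,"z":0,"rx":0,"ry":0,"rz":0,"gripper":85}]'
python3 - <<'E'
from h import *
go((.6055,.1575,.13));tilt()
E
```

```text
time_s: 15.23
tcp_pos: [0.6123, -0.2983, 0.1648]
eef_rot: [3.101, 0.498, -0.005]
ft_force: [-0.1, -0.8, 0.2]
grip_width: 0.0851
t 15.23 tcp [ 612.3 -298.3  164.8] z-axis [-0.003 -0.002 -1.   ] y-axis [ 0.313 -0.95   0.001] w 85.1 F [-0.1 -0.8  0.2] 
 shift [ 136.3 -435.1   33.9]
 fix rx,ry [0.001 0.003]
```

```bash
python3 -m creep '[{"x":11,"y":-35,"z":0,"rx":0,"ry":0.003,"rz":0,"gripper":85},{"x":11,"y":-35,"z":0,"rx":0,"ry":0,"rz":0,"gripper":85},{"x":11,"y":-35,"z":0,"rx":0,"ry":0,"rz":0,"gripper":85},{"x":11,"y":-35,"z":0,"rx":0,"ry":0,"rz":0,"gripper":85},{"x":11,"y":-35,"z":0,"rx":0,"ry":0,"rz":0,"gripper":85},{"x":11,"y":-35,"z":0,"rx":0,"ry":0,"rz":0,"gripper":85},{"x":11,"y":-35,"z":0,"rx":0,"ry":0,"rz":0,"gripper":85},{"x":11,"y":-35,"z":0,"rx":0,"ry":0,"rz":0,"gripper":85},{"x":11,"y":-35,"z":0,"rx":0,"ry":0,"rz":0,"gripper":85}]'
python3 -m creep '[{"x":11,"y":-35,"z":0,"rx":0,"ry":0,"rz":0,"gripper":85},{"x":11,"y":-35,"z":0,"rx":0,"ry":0,"rz":0,"gripper":85},{"x":11,"y":-35,"z":0,"rx":0,"ry":0,"rz":0,"gripper":85},{"x":3,"y":-12,"z":0,"rx":0,"ry":0,"rz":0,"gripper":85},{"x":0,"y":0,"z":0,"rx":0,"ry":0,"rz":0,"gripper":85}]'
python3 - <<'E'
from h import *
go((.6055,.1575,.06));tilt()
E
```

```text
time_s: 15.98
tcp_pos: [0.6062, 0.0371, 0.1545]
eef_rot: [3.103, 0.478, -0.007]
ft_force: [0.9, -0.2, -0.5]
grip_width: 0.0853
time_s: 16.4
tcp_pos: [0.6019, 0.172, 0.1478]
eef_rot: [-3.103, -0.488, 0.017]
ft_force: [-0.3, -0.7, -0.5]
grip_width: 0.0848
t 16.4 tcp [601.9 172.  147.8] z-axis [-0.011 -0.002 -1.   ] y-axis [ 0.307 -0.952 -0.002] w 84.8 F [-0.3 -0.7 -0.5] 
 shift [-0.1 15.  87.8]
 fix rx,ry [-0.002  0.011]
```

```bash
python3 -m creep '[{"x":0,"y":14,"z":15,"rx":-0.002,"ry":0.01,"rz":0,"gripper":85},{"x":0,"y":0,"z":30,"rx":0,"ry":0,"rz":0,"gripper":85},{"x":0,"y":0,"z":30,"rx":0,"ry":0,"rz":0,"gripper":85},{"x":0,"y":0,"z":14,"rx":0,"ry":0,"rz":0,"gripper":85},{"x":0,"y":0,"z":0,"rx":0,"ry":0,"rz":0,"gripper":85}]'
python3 - <<'E'
from h import *
go((.6055,.1575,.036));tilt()
E
```

```text
time_s: 16.82
tcp_pos: [0.6067, 0.1529, 0.0531]
eef_rot: [3.102, 0.486, 0.0]
ft_force: [-0.5, 0.2, -1.2]
grip_width: 0.0848
t 16.82 tcp [606.7 152.9  53.1] z-axis [ 0.    -0.002 -1.   ] y-axis [ 0.306 -0.952  0.002] w 84.8 F [-0.5  0.2 -1.2] 
 shift [ 0.3 -4.7 17.1]
 fix rx,ry [0.002 0.   ]
```

```bash
python3 -m creep '[{"x":0,"y":-4.5,"z":10,"rx":0.002,"ry":0,"rz":0,"gripper":85},{"x":0,"y":0,"z":8,"rx":0,"ry":0,"rz":0,"gripper":85},{"x":0,"y":0,"z":0,"rx":0,"ry":0,"rz":0,"gripper":85},{"x":0,"y":0,"z":0,"rx":0,"ry":0,"rz":0,"gripper":40},{"x":0,"y":0,"z":0,"rx":0,"ry":0,"rz":0,"gripper":40},{"x":0,"y":0,"z":0,"rx":0,"ry":0,"rz":0,"gripper":40},{"x":0,"y":0,"z":0,"rx":0,"ry":0,"rz":0,"gripper":40},{"x":0,"y":0,"z":0,"rx":0,"ry":0,"rz":0,"gripper":40},{"x":0,"y":0,"z":0,"rx":0,"ry":0,"rz":0,"gripper":40}]'
python3 - <<'E'
from h import *
go((.6055,.1575,.036));tilt()
E
```

```text
time_s: 17.57
tcp_pos: [0.6077, 0.1545, 0.0377]
eef_rot: [3.103, 0.482, 0.009]
ft_force: [0.4, -1.3, -0.7]
grip_width: 0.0453
t 17.57 tcp [607.7 154.5  37.7] z-axis [ 0.006  0.    -1.   ] y-axis [ 0.303 -0.953  0.002] w 45.3 F [ 0.4 -1.3 -0.7] 
 shift [-1.2 -3.5  1.7]
 fix rx,ry [ 0.002 -0.006]
```

```bash
python3 -m creep '[{"x":0,"y":0,"z":-25,"rx":0,"ry":0,"rz":0,"gripper":40},{"x":0,"y":0,"z":-38,"rx":0,"ry":0,"rz":0,"gripper":40},{"x":0,"y":0,"z":-38,"rx":0,"ry":0,"rz":0,"gripper":40},{"x":0,"y":0,"z":-25,"rx":0,"ry":0,"rz":0,"gripper":40},{"x":-11,"y":35,"z":0,"rx":0,"ry":-0.006,"rz":0,"gripper":40},{"x":-11,"y":35,"z":0,"rx":0,"ry":0,"rz":0,"gripper":40},{"x":-11,"y":35,"z":0,"rx":0,"ry":0,"rz":0,"gripper":40},{"x":-11,"y":35,"z":0,"rx":0,"ry":0,"rz":0,"gripper":40},{"x":-11,"y":35,"z":0,"rx":0,"ry":0,"rz":0,"gripper":40},{"x":-11,"y":35,"z":0,"rx":0,"ry":0,"rz":0,"gripper":40}]'
python3 -m creep '[{"x":-11,"y":35,"z":0,"rx":0,"ry":0,"rz":0,"gripper":40},{"x":-11,"y":35,"z":0,"rx":0,"ry":0,"rz":0,"gripper":40},{"x":-11,"y":35,"z":0,"rx":0,"ry":0,"rz":0,"gripper":40},{"x":-11,"y":35,"z":0,"rx":0,"ry":0,"rz":0,"gripper":40},{"x":-6,"y":20,"z":0,"rx":0,"ry":0,"rz":0,"gripper":40},{"x":0,"y":0,"z":0,"rx":0,"ry":0,"rz":0,"gripper":40}]'
python3 - <<'E'
from h import *
go((.6118,-.298,.115));tilt()
E
```

```text
time_s: 18.4
tcp_pos: [0.6076, -0.0664, 0.1716]
eef_rot: [3.099, 0.502, 0.003]
ft_force: [0.5, 0.1, -1.5]
grip_width: 0.045
time_s: 18.9
tcp_pos: [0.6081, -0.2493, 0.1724]
eef_rot: [3.098, 0.492, 0.004]
ft_force: [0.6, -0.7, -0.4]
grip_width: 0.0452
t 18.9 tcp [ 608.1 -249.3  172.4] z-axis [ 0.003 -0.004 -1.   ] y-axis [ 0.31  -0.951  0.005] w 45.2 F [ 0.6 -0.7 -0.4] 
 shift [-11.6  47.1  57.6]
 fix rx,ry [ 0.005 -0.002]
```

```bash
python3 -m creep '[{"x":-6,"y":24,"z":10,"rx":0.004,"ry":-0.002,"rz":0,"gripper":40},{"x":-5,"y":20,"z":20,"rx":0,"ry":0,"rz":0,"gripper":40},{"x":0,"y":0,"z":15,"rx":0,"ry":0,"rz":0,"gripper":40},{"x":0,"y":0,"z":10,"rx":0,"ry":0,"rz":0,"gripper":40},{"x":0,"y":0,"z":0,"rx":0,"ry":0,"rz":0,"gripper":40}]'
python3 - <<'E'
from h import *
go((.6118,-.298,.11));tilt()
shot("c9",[(140,120,240,220)],6)
for z in(.036,.072,.084,.096): print(z,((proj("scene",(.6172,-.2938,z))-[140,120])*6).round(0))
E
```

```text
time_s: 19.32
tcp_pos: [0.6116, -0.2956, 0.1162]
eef_rot: [3.102, 0.491, 0.002]
ft_force: [-0.0, 0.3, -1.5]
grip_width: 0.045
t 19.32 tcp [ 611.6 -295.6  116.2] z-axis [ 0.002 -0.001 -1.   ] y-axis [ 0.309 -0.951  0.002] w 45.0 F [-0.   0.3 -1.5] 
 shift [-0.6  2.4  6.2]
 fix rx,ry [ 0.002 -0.001]
0.036 [301. 383.]
0.072 [289. 302.]
0.084 [285. 274.]
0.096 [281. 246.]
```

View pics/c9.png

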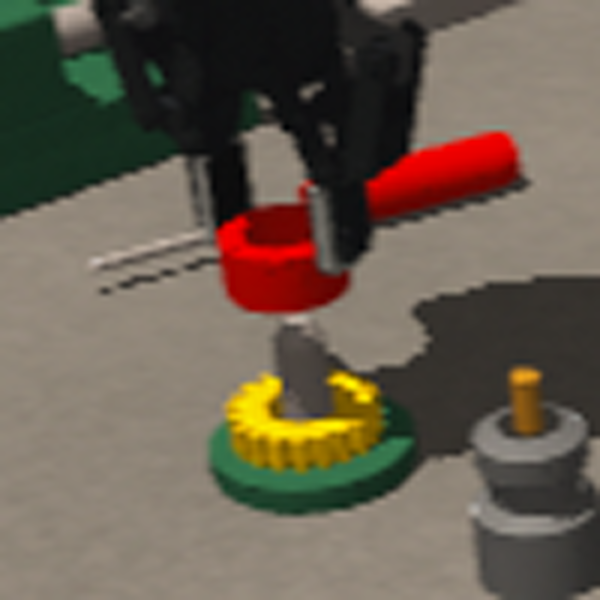

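The crop shows the gear flat on the green base. The sleeve is centred at (284,258) against the predicted axis (283,259), so it is aligned, with the tips above the sleeve's underside. Lower it.

```bash
python3 -m creep '[{"x":0,"y":0,"z":14,"rx":0.002,"ry":-0.001,"rz":0,"gripper":40},{"x":0,"y":0,"z":14,"rx":0,"ry":0,"rz":0,"gripper":40},{"x":0,"y":0,"z":14,"rx":0,"ry":0,"rz":0,"gripper":40},{"x":0,"y":0,"z":4,"rx":0,"ry":0,"rz":0,"gripper":40}]'
python3 - <<'E'
from h import *
go((.6118,-.2965,.0637));tilt()
E
```

```text
time_s: 19.7
tcp_pos: [0.614, -0.2934, 0.0731]
eef_rot: [3.097, 0.497, 0.007]
ft_force: [-3.1, -2.3, 1.3]
grip_width: 0.0451
t 19.7 tcp [ 614.  -293.4   73.1] z-axis [ 0.006 -0.004 -1.   ] y-axis [ 0.313 -0.95   0.006] w 45.1 F [-3.1 -2.3  1.3] 
 shift [-3.1  2.2  9.4]
 fix rx,ry [ 0.006 -0.004]
```

```bash
python3 -m creep '[{"x":-2.5,"y":2,"z":6,"rx":0.005,"ry":-0.004,"rz":0,"gripper":40},{"x":0,"y":0,"z":6,"rx":0,"ry":0,"rz":0,"gripper":40},{"x":0,"y":0,"z":3,"rx":0,"ry":0,"rz":0,"gripper":40}]'
python3 - <<'E'
from h import *
go((.6118,-.2965,.0637));tilt()
E
```

```text
time_s: 19.95
tcp_pos: [0.613, -0.2959, 0.062]
eef_rot: [3.099, 0.5, 0.001]
ft_force: [-17.9, 9.2, 37.6]
grip_width: 0.0454
t 19.95 tcp [ 613.  -295.9   62. ] z-axis [ 0.001 -0.003 -1.   ] y-axis [ 0.315 -0.949  0.003] w 45.4 F [-17.9   9.2  37.6] 
 shift [-1.4  0.2 -1.7]
 fix rx,ry [ 0.003 -0.   ]
```

Seated with a 38 N contact force at the expected height. Release and go to the brass collar (the gold one).

```bash
python3 -m creep '[{"x":0,"y":0,"z":0,"rx":0,"ry":0,"rz":0,"gripper":70},{"x":0,"y":0,"z":0,"rx":0,"ry":0,"rz":0,"gripper":70},{"x":0,"y":0,"z":0,"rx":0,"ry":0,"rz":0,"gripper":70},{"x":0,"y":0,"z":-25,"rx":0,"ry":0,"rz":0,"gripper":70},{"x":0,"y":0,"z":-38,"rx":0,"ry":0,"rz":0,"gripper":70},{"x":0,"y":0,"z":-30,"rx":0,"ry":0,"rz":0,"gripper":70},{"x":-18,"y":-29,"z":0,"rx":0,"ry":0,"rz":0,"gripper":80},{"x":-18,"y":-29,"z":0,"rx":0,"ry":0,"rz":0,"gripper":80},{"x":-18,"y":-29,"z":0,"rx":0,"ry":0,"rz":0,"gripper":80},{"x":-18,"y":-29,"z":0,"rx":0,"ry":0,"rz":0,"gripper":80}]'
python3 -m creep '[{"x":-18,"y":-29,"z":0,"rx":0,"ry":0,"rz":0,"gripper":80},{"x":0,"y":0,"z":0,"rx":0,"ry":0,"rz":0,"gripper":80}]'
python3 - <<'E'
from h import *
go((.454,-.165,.06));tilt()
E
```

```text
time_s: 20.78
tcp_pos: [0.5101, -0.2093, 0.1601]
eef_rot: [3.09, 0.496, 0.02]
ft_force: [0.0, -0.1, 0.0]
grip_width: 0.08
time_s: 20.95
tcp_pos: [0.4786, -0.1822, 0.1586]
eef_rot: [3.094, 0.499, 0.015]
ft_force: [0.4, -0.1, -0.2]
grip_width: 0.0803
t 20.95 tcp [ 478.6 -182.2  158.6] z-axis [ 0.011 -0.006 -1.   ] y-axis [ 0.314 -0.949  0.009] w 80.3 F [ 0.4 -0.1 -0.2] 
 shift [-18.8 -25.   98.3]
 fix rx,ry [ 0.009 -0.008]
```

```bash
python3 -m creep '[{"x":-19,"y":-25,"z":15,"rx":0.008,"ry":-0.008,"rz":0,"gripper":80},{"x":0,"y":0,"z":35,"rx":0,"ry":0,"rz":0,"gripper":80},{"x":0,"y":0,"z":35,"rx":0,"ry":0,"rz":0,"gripper":80},{"x":0,"y":0,"z":12,"rx":0,"ry":0,"rz":0,"gripper":80},{"x":0,"y":0,"z":0,"rx":0,"ry":0,"rz":0,"gripper":80}]'
python3 - <<'E'
from h import *
go((.454,-.165,.033));tilt()
E
```

```text
time_s: 21.37
tcp_pos: [0.4531, -0.1636, 0.0612]
eef_rot: [3.094, 0.501, 0.013]
ft_force: [-0.1, 0.4, 0.2]
grip_width: 0.0799
t 21.37 tcp [ 453.1 -163.6   61.2] z-axis [ 0.01  -0.006 -1.   ] y-axis [ 0.315 -0.949  0.009] w 79.9 F [-0.1  0.4  0.2] 
 shift [ 0.2  1.4 28.2]
 fix rx,ry [ 0.009 -0.007]
```

```bash
python3 -m creep '[{"x":0,"y":1,"z":14,"rx":0.009,"ry":-0.007,"rz":0,"gripper":80},{"x":0,"y":0,"z":14,"rx":0.004,"ry":-0.003,"rz":0,"gripper":80},{"x":0,"y":0,"z":0,"rx":0,"ry":0,"rz":0,"gripper":80}]'
python3 - <<'E'
from h import *
go((.454,-.165,.033));tilt()
E
```

```text
time_s: 21.62
tcp_pos: [0.4551, -0.1655, 0.0339]
eef_rot: [-3.099, -0.502, 0.003]
ft_force: [0.5, 0.6, 0.8]
grip_width: 0.0796
t 21.62 tcp [ 455.1 -165.5   33.9] z-axis [-0.002  0.002 -1.   ] y-axis [ 0.315 -0.949 -0.003] w 79.6 F [0.5 0.6 0.8] 
 shift [-0.9 -0.8  0.9]
 fix rx,ry [-0.003  0.001]
```

```bash
python3 -m creep '[{"x":-1,"y":-1,"z":1,"rx":-0.003,"ry":0,"rz":0,"gripper":36},{"x":0,"y":0,"z":0,"rx":0,"ry":0,"rz":0,"gripper":36},{"x":0,"y":0,"z":0,"rx":0,"ry":0,"rz":0,"gripper":36},{"x":0,"y":0,"z":0,"rx":0,"ry":0,"rz":0,"gripper":36},{"x":0,"y":0,"z":0,"rx":0,"ry":0,"rz":0,"gripper":36},{"x":0,"y":0,"z":0,"rx":0,"ry":0,"rz":0,"gripper":36}]'
python3 - <<'E'
from h import *
go((.454,-.165,.033));tilt()
shot("c10",[(220,130,330,230)],5)
E
```

```text
time_s: 22.12
tcp_pos: [0.456, -0.1659, 0.0378]
eef_rot: [3.096, 0.501, 0.007]
ft_force: [0.4, -0.3, -0.7]
grip_width: 0.0392
t 22.12 tcp [ 456.  -165.9   37.8] z-axis [ 0.005 -0.005 -1.   ] y-axis [ 0.316 -0.949  0.006] w 39.2 F [ 0.4 -0.3 -0.7] 
 shift [-1.6 -1.6  4.8]
 fix rx,ry [ 0.006 -0.003]
```

View pics/c10.png

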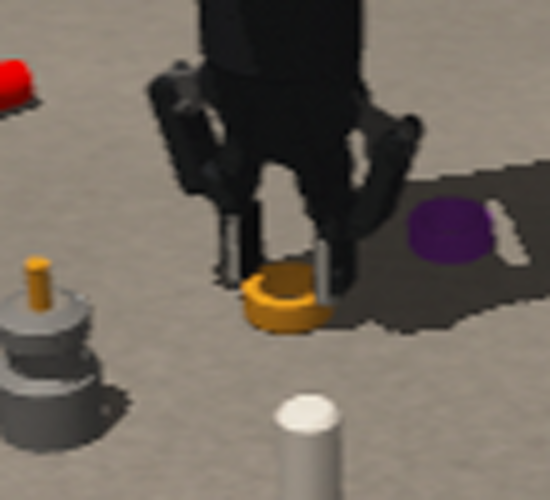

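The crop shows the gold ring at (288,297) between the pads, level, with the purple ring untouched at (452,230). Lift and carry it to the blue post.

```bash
python3 -m creep '[{"x":0,"y":0,"z":-25,"rx":0.004,"ry":-0.002,"rz":0,"gripper":36},{"x":0,"y":0,"z":-38,"rx":0,"ry":0,"rz":0,"gripper":36},{"x":0,"y":0,"z":-38,"rx":0,"ry":0,"rz":0,"gripper":36},{"x":0,"y":0,"z":-25,"rx":0,"ry":0,"rz":0,"gripper":36},{"x":20,"y":-31,"z":0,"rx":0,"ry":0,"rz":0,"gripper":36},{"x":20,"y":-31,"z":0,"rx":0,"ry":0,"rz":0,"gripper":36},{"x":20,"y":-31,"z":0,"rx":0,"ry":0,"rz":0,"gripper":36},{"x":20,"y":-31,"z":0,"rx":0,"ry":0,"rz":0,"gripper":36},{"x":20,"y":-31,"z":0,"rx":0,"ry":0,"rz":0,"gripper":36}]'
python3 -m creep '[{"x":20,"y":-31,"z":0,"rx":0,"ry":0,"rz":0,"gripper":36},{"x":20,"y":-31,"z":0,"rx":0,"ry":0,"rz":0,"gripper":36},{"x":20,"y":-31,"z":0,"rx":0,"ry":0,"rz":0,"gripper":36},{"x":20,"y":-31,"z":0,"rx":0,"ry":0,"rz":0,"gripper":36},{"x":20,"y":-31,"z":0,"rx":0,"ry":0,"rz":0,"gripper":36},{"x":20,"y":-31,"z":0,"rx":0,"ry":0,"rz":0,"gripper":36},{"x":20,"y":-31,"z":0,"rx":0,"ry":0,"rz":0,"gripper":36},{"x":10,"y":-16,"z":0,"rx":0,"ry":0,"rz":0,"gripper":36},{"x":0,"y":0,"z":0,"rx":0,"ry":0,"rz":0,"gripper":36}]'
python3 - <<'E'
from h import *
go((.589,.3385,.125));tilt()
E
```

```text
time_s: 22.92
tcp_pos: [0.503, 0.0134, 0.1717]
eef_rot: [3.101, 0.483, 0.008]
ft_force: [1.3, -0.9, -0.9]
grip_width: 0.039
time_s: 23.67
tcp_pos: [0.5748, 0.3022, 0.1705]
eef_rot: [3.1, 0.492, 0.008]
ft_force: [-1.4, -0.8, -0.9]
grip_width: 0.039
t 23.67 tcp [574.8 302.2 170.5] z-axis [ 0.006 -0.002 -1.   ] y-axis [ 0.31  -0.951  0.004] w 39.0 F [-1.4 -0.8 -0.9] 
 shift [ 24.6 -30.3  45.5]
 fix rx,ry [ 0.004 -0.005]
```

```bash
python3 -m creep '[{"x":14,"y":-16,"z":10,"rx":0.005,"ry":-0.006,"rz":0,"gripper":36},{"x":10,"y":-12,"z":14,"rx":0,"ry":0,"rz":0,"gripper":36},{"x":0,"y":0,"z":14,"rx":0,"ry":0,"rz":0,"gripper":36},{"x":0,"y":0,"z":8,"rx":0,"ry":0,"rz":0,"gripper":36},{"x":0,"y":0,"z":0,"rx":0,"ry":0,"rz":0,"gripper":36}]'
python3 - <<'E'
from h import *
go((.589,.3385,.115));tilt()
shot("c11",[(375,240,485,360)],5)
for z in(.064,.078,.086,.094): print(z,((proj("scene",(.5952,.3399,z))-[375,240])*5).round(0))
E
```

```text
time_s: 24.08
tcp_pos: [0.5888, 0.3375, 0.1221]
eef_rot: [-3.102, -0.495, 0.004]
ft_force: [0.8, -0.4, -1.5]
grip_width: 0.0395
t 24.08 tcp [588.8 337.5 122.1] z-axis [-0.003  0.    -1.   ] y-axis [ 0.311 -0.95  -0.001] w 39.5 F [ 0.8 -0.4 -1.5] 
 shift [ 0.5 -0.8  7.1]
 fix rx,ry [-0.001  0.003]
0.064 [250. 305.]
0.078 [255. 273.]
0.086 [258. 254.]
0.094 [261. 235.]
```

View pics/c11.png

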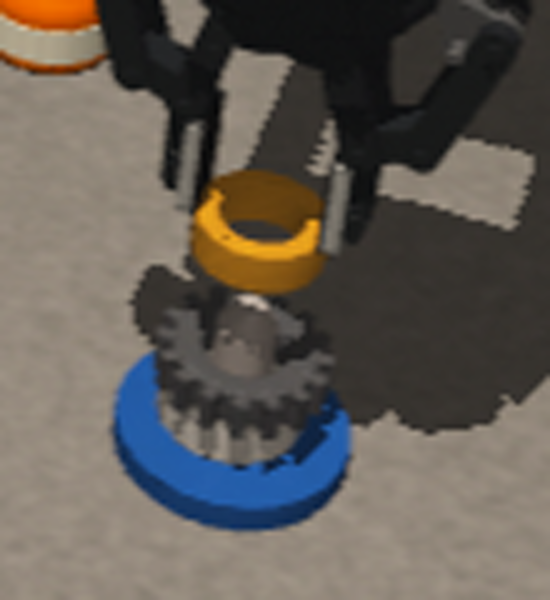

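The crop shows the cutter flat on the steel collar. The brass ring's centre is at (258,232) against a predicted axis x of 260. The small row difference is the same height bias seen before. Lower it.

```bash
python3 -m creep '[{"x":0.5,"y":-0.5,"z":12,"rx":0,"ry":0.003,"rz":0,"gripper":36},{"x":0,"y":0,"z":12,"rx":0,"ry":0,"rz":0,"gripper":36},{"x":0,"y":0,"z":8,"rx":0,"ry":0,"rz":0,"gripper":36}]'
python3 - <<'E'
from h import *
go((.589,.3385,.0838));tilt()
E
```

```text
time_s: 24.38
tcp_pos: [0.5911, 0.3368, 0.0942]
eef_rot: [-3.101, -0.492, -0.012]
ft_force: [-0.5, -0.0, -0.9]
grip_width: 0.0391
t 24.38 tcp [591.1 336.8  94.2] z-axis [ 0.007  0.003 -1.   ] y-axis [ 0.31  -0.951 -0.001] w 39.1 F [-0.5 -0.  -0.9] 
 shift [-1.5 -2.2 10.4]
 fix rx,ry [-0.001 -0.008]
```

```bash
python3 -m creep '[{"x":-1.5,"y":-1.5,"z":6,"rx":0,"ry":-0.008,"rz":0,"gripper":36},{"x":0,"y":0,"z":6,"rx":0,"ry":0,"rz":0,"gripper":36},{"x":0,"y":0,"z":3,"rx":0,"ry":0,"rz":0,"gripper":36}]'
python3 - <<'E'
from h import *
go((.589,.3385,.0838));tilt()
E
```

```text
time_s: 24.63
tcp_pos: [0.5898, 0.3374, 0.0821]
eef_rot: [-3.102, -0.491, -0.002]
ft_force: [-13.9, -6.1, 34.8]
grip_width: 0.0392
t 24.63 tcp [589.8 337.4  82.1] z-axis [ 0.001  0.001 -1.   ] y-axis [ 0.309 -0.951 -0.001] w 39.2 F [-13.9  -6.1  34.8] 
 shift [-0.4 -1.3 -1.7]
 fix rx,ry [-0.001 -0.001]
```

Seated at the expected height. Release, clear off and check both stacks.

```bash
python3 -m creep '[{"x":0,"y":0,"z":0,"rx":0,"ry":0,"rz":0,"gripper":70},{"x":0,"y":0,"z":0,"rx":0,"ry":0,"rz":0,"gripper":70},{"x":0,"y":0,"z":0,"rx":0,"ry":0,"rz":0,"gripper":70},{"x":0,"y":0,"z":-25,"rx":0,"ry":0,"rz":0,"gripper":70},{"x":0,"y":0,"z":-38,"rx":0,"ry":0,"rz":0,"gripper":70},{"x":0,"y":0,"z":-30,"rx":0,"ry":0,"rz":0,"gripper":70},{"x":-30,"y":15,"z":0,"rx":0,"ry":0,"rz":0,"gripper":80},{"x":-30,"y":15,"z":0,"rx":0,"ry":0,"rz":0,"gripper":80},{"x":-30,"y":15,"z":0,"rx":0,"ry":0,"rz":0,"gripper":80},{"x":0,"y":0,"z":0,"rx":0,"ry":0,"rz":0,"gripper":80}]'
python3 - <<'E'
from h import *
shot("c12",[(375,260,475,360),(140,120,240,220)],4,("scene","scene"))
cv2.imwrite("pics/top1.png",optics.camera("top")[:,:,::-1])
E
```

```text
time_s: 25.47
tcp_pos: [0.5166, 0.2649, 0.1792]
eef_rot: [-3.101, -0.493, -0.009]
ft_force: [0.5, -0.1, -1.0]
grip_width: 0.0804
```

View pics/c12.png

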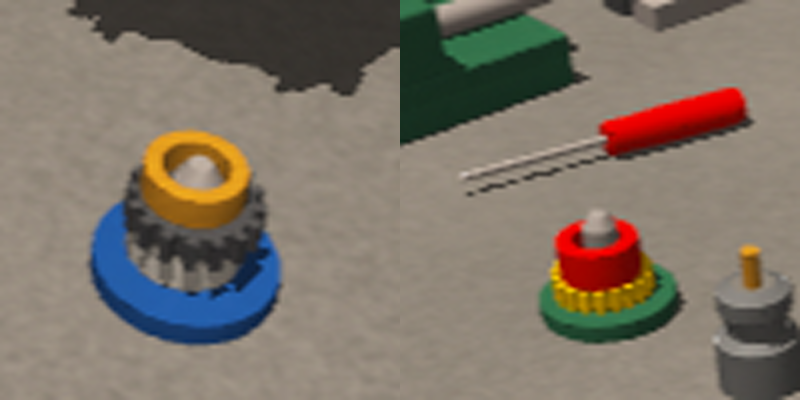

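View pics/top1.png

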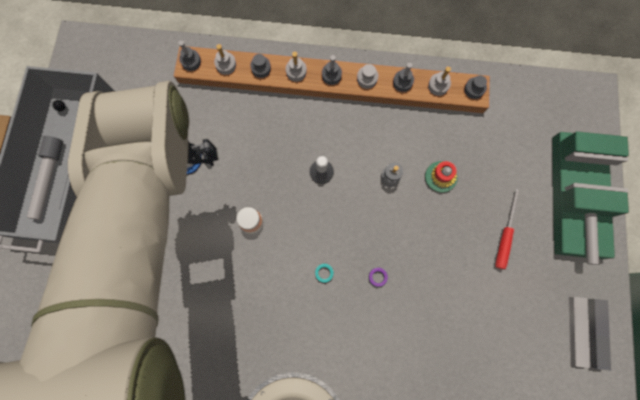

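Both stacks are in order, flat and on their pins (blue stack at crop (197,215), green at (598,270)). The cone (322,168), holder (393,174), jar (249,220) and both decoys are where they were, and the gripper is clear.

```bash
python3 -c "
from plant import bot
print(bot.job_done(), bot.observe()['time_s'])"
```

```text
the job is handed in; nothing more can be done
the job is handed in; nothing more can be done
```

Both kits are made up and the job is handed in, at about 25.6 s on the robot's clock (limit 112 s). The blue post holds the steel collar, then the cutter, then the brass collar. The green post holds the gear, then the red sleeve.

**Last checks:** the final pictures show both stacks level on their pins in the right order. The lathe centre, tool holder, jar and the two look-alike rings are in their original places, and the gripper is clear.

**Forces:** each part met resistance within about 2 mm of its expected height, though the cutter's readings wandered first. The highest wrist force I read was about 66 N, when I pressed the cutter down (limit 120 N). I read forces only at the end of each move, so I can't rule out a brief peak in between.

**What disagreed:**
- The two cameras differed by about 5 mm in position and read heights about 4 mm low. I corrected for this with the arm's own readings.
- The gripper's opening read 2 to 5 mm less than the parts' diameters. It caused no trouble.

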